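# Stand up and log in the fallen reagent bottles

## Task

The square reagent bottles by the analyser have been knocked over: stand every bottle that is there upright on the mat square of its own cap colour. Then take the orange reader wand and hold its tip for about a second on the green pad of the white reader dock to open the batch, next on the round metal tag on top of each cap in the running order white, yellow, red, blue (leaving out absent colours), and once more on the green pad to close the batch. Finish with the wand standing tip down in the blue cup and every bottle still upright on its square, without disturbing the bowl, the tube rack or the timer.

Things in the scene. Friction and masses are not known exactly. Their poses are not given: they have to be found in the camera images.
- bottle_white: loose square reagent bottle with white cap and white label band, 160 g, bottom-heavy, lying at the start (or absent: 2 to 4 are there). Body 50 x 50 x 70 mm, then a round cap 36 mm across, 18 mm high; 88 mm foot to cap top. Origin on its axis, 44 mm from foot and from cap top; own x runs from foot to cap (up when upright), y and z square to the flat sides
- tag_white (a point): centre of the round dark metal tag, 20 mm across, in the middle of the top of the white cap; on the bottle's axis. A touch counts when the wand tip is pressed on the cap (0.3 N or more) within 10 mm of this point for 0.5 s, with the bottle upright
- spot_white: white printed square, 70 x 70 mm, flat on the bench (on a dark printed mat, no edge to bump into; treat it as bench surface, z = 0); origin at its centre. The white bottle stands here; the four squares lie in a row about 100 mm apart, colours in any order
- bottle_yellow: loose square reagent bottle with yellow cap and yellow label band, 160 g, bottom-heavy, lying at the start (or absent: 2 to 4 are there). Body 50 x 50 x 70 mm, then a round cap 36 mm across, 18 mm high; 88 mm foot to cap top. Origin on its axis, 44 mm from foot and from cap top; own x runs from foot to cap (up when upright), y and z square to the flat sides
- tag_yellow (a point): centre of the round dark metal tag, 20 mm across, in the middle of the top of the yellow cap; on the bottle's axis. A touch counts when the wand tip is pressed on the cap (0.3 N or more) within 10 mm of this point for 0.5 s, with the bottle upright
- spot_yellow: yellow printed square, 70 x 70 mm, flat on the bench (on a dark printed mat, no edge to bump into; treat it as bench surface, z = 0); origin at its centre. The yellow bottle stands here; the four squares lie in a row about 100 mm apart, colours in any order
- bottle_red: loose square reagent bottle with red cap and red label band, 160 g, bottom-heavy, lying at the start (or absent: 2 to 4 are there). Body 50 x 50 x 70 mm, then a round cap 36 mm across, 18 mm high; 88 mm foot to cap top. Origin on its axis, 44 mm from foot and from cap top; own x runs from foot to cap (up when upright), y and z square to the flat sides
- tag_red (a point): centre of the round dark metal tag, 20 mm across, in the middle of the top of the red cap; on the bottle's axis. A touch counts when the wand tip is pressed on the cap (0.3 N or more) within 10 mm of this point for 0.5 s, with the bottle upright
- spot_red: red printed square, 70 x 70 mm, flat on the bench (on a dark printed mat, no edge to bump into; treat it as bench surface, z = 0); origin at its centre. The red bottle stands here; the four squares lie in a row about 100 mm apart, colours in any order
- bottle_blue: loose square reagent bottle with blue cap and blue label band, 160 g, bottom-heavy, lying at the start (or absent: 2 to 4 are there). Body 50 x 50 x 70 mm, then a round cap 36 mm across, 18 mm high; 88 mm foot to cap top. Origin on its axis, 44 mm from foot and from cap top; own x runs from foot to cap (up when upright), y and z square to the flat sides
- tag_blue (a point): centre of the round dark metal tag, 20 mm across, in the middle of the top of the blue cap; on the bottle's axis. A touch counts when the wand tip is pressed on the cap (0.3 N or more) within 10 mm of this point for 0.5 s, with the bottle upright
- spot_blue: blue printed square, 70 x 70 mm, flat on the bench (on a dark printed mat, no edge to bump into; treat it as bench surface, z = 0); origin at its centre. The blue bottle stands here; the four squares lie in a row about 100 mm apart, colours in any order
- wand: loose orange reader wand, 70 g, lying on the bench: square handle 22 x 22 x 110 mm with a black band near its tail, then a steel probe 8 mm across with a 10 mm brass ball tip; 165 mm overall. Origin in the middle of the handle, near its balance point; own x runs from tip to tail (up when the wand stands tip down), y and z square to the flats
- wand_tip (a point): the very tip of the wand's brass ball, on its axis, 110 mm from the wand's origin (own x = -110 mm)
- cup: loose round blue holder cup, 450 g, outer diameter 60 mm, wall 4 mm (52 mm clear inside), 85 mm high, floor 6 mm thick; origin at the centre of its underside
- cup_floor (a point): centre of the cup's inner floor, 6 mm above the bench
- dock: fixed white reader dock, box 100 x 120 mm and 40 mm high; origin at the centre of its underside
- confirm (a point): centre of the top of the rigid round green pad, 28 mm across, which stands 4 mm proud of the dock's top (44 mm above the bench). A touch counts when the wand tip is pressed on it (0.3 N or more) within 14 mm of this point for 0.5 s
- bowl: bystander: empty steel bowl, 124 mm across, 50 mm high; origin at the centre of its underside; leave it alone
- tube_rack: bystander: blue rack 70 x 170 mm of purple-capped tubes, 96 mm high; origin at the centre of its underside; leave it alone
- timer: bystander: small white timer 30 x 75 mm, 65 mm high; origin at the centre of its underside; leave it alone

How it is judged:
On the way, in this order (a step that is already met when the one before it is completed fails the run):
1. every bottle present stands upright, released, on the square of its colour (angle between each of bottle_white, bottle_yellow, bottle_red, bottle_blue's own x axis and vertical below 0.12 rad and horizontal distance between bottle_white and spot_white below 0.02 m and height (world z) of each of bottle_white, bottle_yellow, bottle_red, bottle_blue below 0.052 m and linear speed of each of bottle_white, bottle_yellow, bottle_red, bottle_blue below 0.03 m/s and horizontal distance between bottle_yellow and spot_yellow below 0.02 m and horizontal distance between bottle_red and spot_red below 0.02 m and horizontal distance between bottle_blue and spot_blue below 0.02 m and contact force between the fingers and bottle_white below 0.1 N and contact force between the fingers and bottle_yellow below 0.1 N and contact force between the fingers and bottle_red below 0.1 N and contact force between the fingers and bottle_blue below 0.1 N), for 0.2 s.
2. the wand tip is touched to the green pad to open the batch (distance between wand_tip and confirm below 0.014 m and contact force between wand and dock above 0.3 N), for 0.5 s.
3. the wand tip is touched to the tag of the white bottle (distance between wand_tip and tag_white below 0.01 m and contact force between wand and bottle_white above 0.3 N and angle between bottle_white's own x axis and vertical below 0.12 rad), for 0.5 s.
4. the wand tip is touched to the tag of the yellow bottle (distance between wand_tip and tag_yellow below 0.01 m and contact force between wand and bottle_yellow above 0.3 N and angle between bottle_yellow's own x axis and vertical below 0.12 rad), for 0.5 s.
5. the wand tip is touched to the tag of the red bottle (distance between wand_tip and tag_red below 0.01 m and contact force between wand and bottle_red above 0.3 N and angle between bottle_red's own x axis and vertical below 0.12 rad), for 0.5 s.
6. the wand tip is touched to the tag of the blue bottle (distance between wand_tip and tag_blue below 0.01 m and contact force between wand and bottle_blue above 0.3 N and angle between bottle_blue's own x axis and vertical below 0.12 rad), for 0.5 s.
7. the wand tip is touched to the green pad again to close the batch (all of step 2), for 0.5 s.
At the end, for the whole second after the job is handed in: Every bottle present is upright (within 7 degrees), at rest on the bench with its axis within 20 mm of the centre of its own square; the wand rests tip down in the upright cup, its tip within 24 mm of the cup's inner floor, leaning less than 34 degrees (angle between each of bottle_white, bottle_yellow, bottle_red, bottle_blue's own x axis and vertical below 0.12 rad and horizontal distance between bottle_white and spot_white below 0.02 m and height (world z) of each of bottle_white, bottle_yellow, bottle_red, bottle_blue below 0.052 m and linear speed of each of bottle_white, bottle_yellow, bottle_red, bottle_blue, wand below 0.03 m/s and horizontal distance between bottle_yellow and spot_yellow below 0.02 m and horizontal distance between bottle_red and spot_red below 0.02 m and horizontal distance between bottle_blue and spot_blue below 0.02 m and horizontal distance between wand_tip and cup_floor below 0.03 m and z of wand_tip in the frame of cup below 0.03 m and angle between wand's own x axis and vertical below 0.6 rad and angle between cup's own z axis and vertical below 0.1 rad); the robot touches nothing.
It fails at once if the bowl is disturbed (moved more than 30 mm) (distance of bowl from where it was at the start of the episode above 0.03 m).
It fails at once if the tube rack is disturbed (moved more than 30 mm) (distance of tube_rack from where it was at the start of the episode above 0.03 m).
It fails at once if the timer is disturbed (moved more than 30 mm) (distance of timer from where it was at the start of the episode above 0.03 m).
Of bottle_white, bottle_yellow, bottle_red, bottle_blue only 2 to 4 are there at a start; the rules pass over those that are not, and their reading is None.
At some moment in a run one of bottle_white, bottle_yellow, bottle_red, bottle_blue may be knocked a few centimetres aside while the robot is not near it.
Once in a run the grip may slacken for a moment while it holds something.
It also fails if it takes over 210 s, if anything falls off the work surface, if the arm or the gripper's body presses on something with over 40 N, if the wrist force passes 120 N, or if a joint passes its speed limit or range.

## Robot

A 6-joint arm with a two-finger parallel gripper is mounted at the origin on the work surface. World frame = base frame: x ahead of the robot, y to its left, z up, the work surface at z = 0. Lengths are in m, angles in rad, forces in N, time in s.
With the tool pointing down it reaches from about 0.275 to 0.875 m from the base axis. Payload 12.5 kg.
Tool frame: the origin (TCP) lies on the centre line of the jaws, within the pads' length; the fingertips stand finger_overhang ahead of it and the grasp point (between the pads) lies 11 mm behind it (finger_overhang is the distance from the TCP to the fingertips, in m); z points along the fingers, y is the line along which they close (so a half turn about z gives the same grasp; the last joint's range is limited). The gripper opens to 85 mm and grips with 20 to 120 N. Pads are 22 mm wide; open, the fingers measure 114 mm over their backs; the gripper's body (76 mm by 85 mm) begins 54 mm behind the grasp point. The pads swing forward as they close: fully open they stand 13 mm farther back than shut.
Start: joints at [-1.325, 0.351, 1.652, -0, 1.139, -0.085], TCP at [0.179, -0.52, 0.239] pointing down, gripper open.
Joint ranges: [-2.75, 2.75], [-0.79, 2.1], [0.01, 2.65], [-1.57, 4.71], [0.07, 3.14], [-2.87, 2.87]. Speed limits (rad/s): [2.22, 2.22, 2.79, 3.14, 3.14, 3.14].

## Interface

Orientations are given as a 3x3 rotation matrix whose columns are the frame's x, y, z axes.
In Python, from bench import get_state, grab_frame, calibration, job_done, finger_overhang gives the robot as it stands.
- The arm moves only by the tool drive_tool, never from a script. Its argument "commands" is one flat list of numbers, 7 for each row, row after row: the opening, from -1 (shut) to 1 (fully open), then the shift along the tool's x, y, z in mm, then the turn, a rotation vector about the tool's x, y, z in degrees. A call has exactly 10 rows; each row shifts and turns the commanded pose from where the row before left it, along the tool's axes as they then stand; what a row does not reach is not made up. A row lasts 1/8 s, in which the tool goes at most 62.5 mm and 10.7 degrees, less where a joint would pass 70% of its speed; a pose out of reach is approached as far as the arm can. A call with a gripper value outside its range is refused whole. The fingers move at their own pace and stop on an object; "grip_force" is the grip in N (left out, the last holds). Time passes only in rows, so rows that do not move let the fingers close, or fill a call up. It gives the time, the measured TCP pose, the force, the opening and the grip force at its end, in the units of the state.
- get_state(): the state, without advancing time (a new reading comes with each control period).
- grab_frame(name): name is "side" or "top" or "wrist"; returns the picture (384x512x3 uint8, red, green, blue); there is no depth.
- calibration(name): a dict with "K" (3x3 intrinsics, pixels), "rvec" (rotation vector, rad) and "tvec" (3), from world to camera coordinates, as OpenCV has them. Camera axes: x right, y down, z forward; pixel columns grow to the right and rows downward; lengths in m; the calibration is good to about 2 mm. The wrist camera is an equidistant fisheye: a pixel r from the principal point sees the ray r / f radians off the axis. A picture is of the moment at which its call begins: read the wrist's pose just before it. calibration takes no time and is no camera call; for the wrist camera it gives the pose at the moment of the call.
- job_done(): hands the job in; it is judged then, once.
The state is a dict: "t": time; "joint_positions": joint angles; "qd": joint speeds; "joint_torque": joint torques, N m; "position": TCP position; "ee_rot": TCP orientation; "contact_force": force on the tool from outside, world axes, zero at the start; "moment": the same for the moment, N m; "width": opening from 0.0 (shut) to 1.0 (fully open); "finger_force": force on a finger pad.
Only numpy, scipy, OpenCV 4.12 (cv2) and the standard library are available. Lean on these libraries where they do the work, as an engineer would, in place of code of your own. Each camera call takes 0.05 s, during which the arm holds its last target. There are 200 camera calls.

## Working session

There is one attempt and no reset: what is moved stays moved. The work goes in short steps, Python scripts to look and compute and a tool call to move; the robot and the scene stay as the last step left them, time stands still between calls to the robot, and variables do not carry over. Pictures are saved under pics/ and viewed, at most 14 in all, crops included, and the job is handed in when it is done.

Besides the shell and the picture viewer there is one more tool, called after "Request:" in YAML: its name, and indented under it one key for each argument. drive_tool: Moves the arm, as the interface text tells. Its arguments: {"type":"object","properties":{"commands":{"type":"array","items":{"type":"number"}},"grip_force":{"type":"number"}},"required":["commands"]}

```bash
ls; mkdir -p pics; python3 - <<'E'
from bench import *
import cv2, numpy as np
s=get_state(); print(s, finger_overhang)
ims=[]
for n in ("side","top"):
    im=grab_frame(n); cv2.imwrite(f"pics/{n}0.png",im[...,::-1])
    c=calibration(n); print(n,{k:np.round(v,4).tolist() for k,v in c.items()})
E
```

```text
pics
{'t': 0.0, 'joint_positions': array([-1.32456386e+00,  3.51238408e-01,  1.65240065e+00, -7.63127495e-06,
        1.13908800e+00, -8.45754329e-02]), 'qd': array([-1.50865185e-03, -3.20025759e-04,  3.81250346e-04, -8.40572733e-04,
        2.48822734e-04, -1.22493262e-05]), 'joint_torque': array([ 3.97595621e-03, -5.06105304e+01, -2.91402161e+01,  1.00587115e-04,
        4.52848515e-03, -1.52428402e-05]), 'position': array([ 0.17860407, -0.51986785,  0.23876613]), 'ee_rot': array([[ 9.45779213e-01,  3.24810098e-01, -2.83236982e-04],
       [ 3.24810209e-01, -9.45778579e-01,  1.09850576e-03],
       [ 8.89262941e-05, -1.13094218e-03, -9.99999357e-01]]), 'contact_force': array([-0.80012619,  0.11753549,  0.60192889]), 'moment': array([ 0.04807283, -0.04777026,  0.01119121]), 'finger_force': 0.0, 'width': 1.001981761095161} 0.008
side {'K': [[416.0277, 0.0, 256.2208], [0.0, 416.0277, 190.7228], [0.0, 0.0, 1.0]], 'rvec': [0.8174, -2.4424, 1.2038], 'tvec': [0.5157, 0.2392, 0.902]}
top {'K': [[494.4039, 0.0, 261.9843], [0.0, 494.4039, 191.043], [0.0, 0.0, 1.0]], 'rvec': [2.1325, -2.1054, 0.2004], 'tvec': [0.0488, 0.6251, 1.1453]}
```

View pics/side0.png

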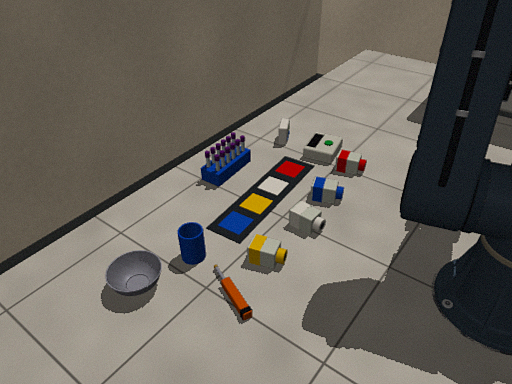

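View pics/top0.png

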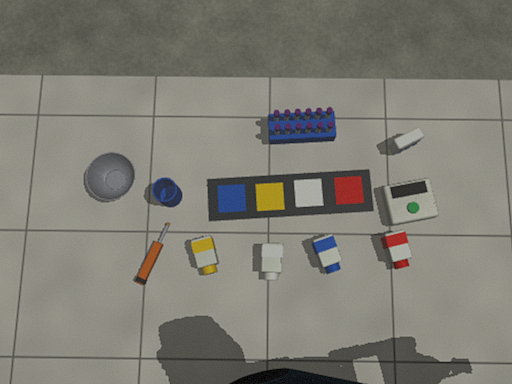

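The side view shows all four bottles lying with their caps toward the robot. In the top view they are at: yellow (205,255), white (271,260), blue (327,253) and red (398,248). The wand is near (153,255), the cup at (166,192), the pad at (413,208) and the squares in a row at v≈195. Next I'll zoom in and measure by colour.

```bash
cat > h.py <<'E'
from bench import *
import cv2, numpy as np
def ray(c,uv):
    R=cv2.Rodrigues(np.array(c["rvec"],float))[0]; t=np.array(c["tvec"],float).ravel()
    K=np.array(c["K"]); d=np.linalg.inv(K)@np.array([uv[0],uv[1],1.])
    return -R.T@t, R.T@d
def fray(c,uv):
    R=cv2.Rodrigues(np.array(c["rvec"],float))[0]; t=np.array(c["tvec"],float).ravel()
    K=np.array(c["K"]); p=np.array([(uv[0]-K[0,2])/K[0,0],(uv[1]-K[1,2])/K[1,1]]); th=np.linalg.norm(p)
    d=np.r_[p/th*np.sin(th),np.cos(th)] if th>1e-9 else np.array([0,0,1.])
    return -R.T@t, R.T@d
def cast(c,uv,z,f=False):
    o,d=(fray if f else ray)(c,uv); return o+d*(z-o[2])/d[2]
HS={"yellow":((20,140,90),(32,255,255)),"blue":((105,140,60),(125,255,255)),"red":((0,140,70),(5,255,255)),"orange":((5,150,90),(16,255,255)),"green":((50,120,50),(80,255,255))}
def blobs(im,name,amin=12):
    m=cv2.inRange(cv2.cvtColor(im,cv2.COLOR_RGB2HSV),*HS[name])
    n,l,st,ce=cv2.connectedComponentsWithStats(m)
    return [(np.round(ce[i],1),st[i,4],cv2.minAreaRect(np.argwhere(l==i)[:,::-1].astype(np.float32))) for i in range(1,n) if st[i,4]>=amin]
def pose(): 
    s=get_state(); print("t",round(s["t"],2),"p",np.round(s["position"]*1000,1),"F",np.round(s["contact_force"],1),"w",round(s["width"],3),"ff",np.round(s["finger_force"],1),"q",np.round(s["joint_positions"],2)); print(np.round(s["ee_rot"],3).tolist()); return s
E
python3 - <<'E'
from h import *
im=cv2.imread("pics/top0.png"); c=calibration("top")
for n in HS:
    for ce,a,r in blobs(im[...,::-1].copy(),n):
        print(n,ce,a,"z0",np.round(1000*cast(c,ce,0)[:2]),"z25",np.round(1000*cast(c,ce,.025)[:2]),"z48",np.round(1000*cast(c,ce,.048)[:2]))
cr=cv2.resize(im[215:295,125:425],None,fx=2.66,fy=2.66,interpolation=cv2.INTER_CUBIC)
a=cv2.resize(im[215:295,125:275],None,fx=5.3,fy=5.3,interpolation=cv2.INTER_CUBIC)[:,:795]; b=cv2.resize(im[215:270,275:425],None,fx=5.3,fy=5.3,interpolation=cv2.INTER_CUBIC)[:170*2,:795]
a=cv2.resize(im[220:288,130:280],(795,360),interpolation=cv2.INTER_CUBIC); b=cv2.resize(im[230:275,270:420],(795,238),interpolation=cv2.INTER_CUBIC)
cv2.imwrite("pics/crop1.png",np.vstack([a,b]))
E
```

```text
yellow [269.6 196.3] 759 z0 [623.  37.] z25 [618.  38.] z48 [614.  38.]
yellow [202.4 245. ] 238 z0 [496. 205.] z25 [494. 202.] z48 [492. 199.]
yellow [209.  269.1] 106 z0 [437. 186.] z25 [436. 184.] z48 [435. 181.]
blue [302.6 128.5] 738 z0 [805. -47.] z25 [797. -45.] z48 [789. -44.]
blue [292.1 114.3] 14 z0 [844. -20.] z25 [835. -18.] z48 [826. -17.]
blue [312.8 113.2] 13 z0 [847. -75.] z25 [838. -72.] z48 [830. -70.]
blue [271.1 115.1] 12 z0 [841.  36.] z25 [832.  36.] z48 [824.  36.]
blue [164.  191.6] 166 z0 [632. 308.] z25 [627. 303.] z48 [622. 298.]
blue [231.3 198. ] 728 z0 [617. 135.] z25 [613. 134.] z48 [608. 132.]
blue [324.5 244.1] 219 z0 [ 502. -102.] z25 [500. -99.] z48 [498. -96.]
blue [332.7 267.6] 86 z0 [ 444. -121.] z25 [ 443. -118.] z48 [ 442. -115.]
red [348.5 189.7] 744 z0 [ 642. -165.] z25 [ 637. -160.] z48 [ 633. -156.]
red [395.9 239.2] 233 z0 [ 517. -281.] z25 [ 515. -274.] z48 [ 512. -268.]
red [400.9 263.6] 94 z0 [ 456. -291.] z25 [ 455. -284.] z48 [ 454. -278.]
orange [149.6 260.2] 342 z0 [457. 335.] z25 [456. 330.] z48 [454. 324.]
green [413.  207.2] 90 z0 [ 599. -328.] z25 [ 595. -320.] z48 [ 591. -313.]
```

View pics/crop1.png

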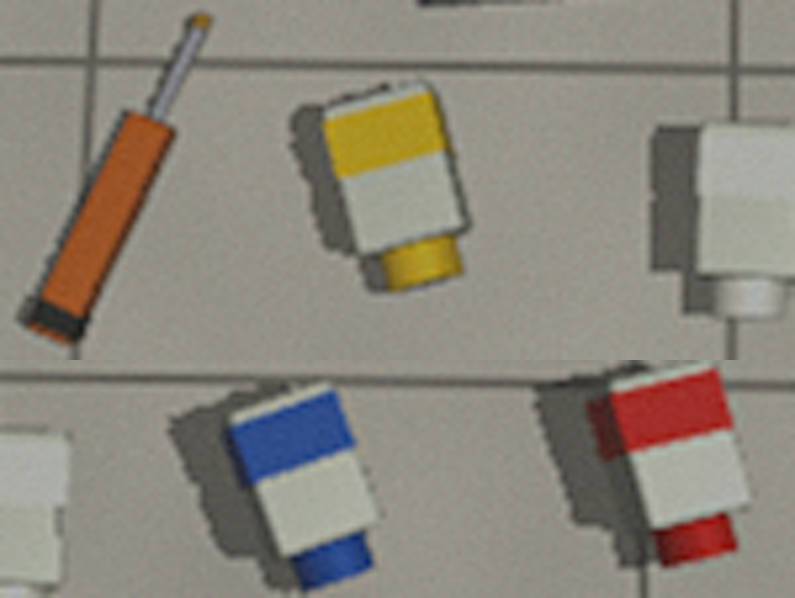

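The crop shows the bottles with label at the foot end and caps toward the robot. The white body spans u 261–283 and v 243–271. The wand lies with its tip at about (168,224) and its tail at about (139,283). The plan is to pick each bottle with the tool 45° down, so that a 180° roll about the tool axis stands it up.

```bash
cat >> h.py <<'E'
s2=np.sqrt(.5)
def Rpick(psi,a=45):
    a=np.radians(a);c,s=np.cos(psi),np.sin(psi)
    z=np.array([np.cos(a)*c,np.cos(a)*s,-np.sin(a)]); x=np.array([np.sin(a)*c,np.sin(a)*s,np.cos(a)])
    return np.c_[x,np.cross(z,x),z]
def Rplace(psi=0,a=45):
    R=Rpick(psi,a); return np.c_[-R[:,0],-R[:,1],R[:,2]]
from scipy.spatial.transform import Rotation as Ro
def plan(pt,Rt,show=True):
    s=get_state(); p=s["position"];R=s["ee_rot"]; d=(np.array(pt)-p)*1000
    print("cur mm",np.round(p*1000,1),"rot tool deg",np.round(Ro.from_matrix(R.T@Rt).as_rotvec(degrees=True),1),"shift cur axes",np.round(R.T@d,1),"shift target axes",np.round(Rt.T@d,1))
E
python3 - <<'E'
from h import *
c=calibration("top")
print("white centre",1000*cast(c,(272,257.6),.05),"foot",1000*cast(c,(272.4,243.8),.05),"capend",1000*cast(c,(271.6,271.4),.05),"cap",1000*cast(c,(271.9,276.1),.04))
print("spot w",1000*cast(c,(308.5,193),0))
import math
# red
O=np.array([.488,-.273,.027]); psi=math.atan2(11.5,57.5); R=Rpick(psi)
pre=O+.011*R[:,2]-.14*R[:,2]; print(psi,pre); plan(pre,R)
s=get_state(); print(calibration("wrist"))
E
```

```text
white centre [464.23695879  30.69604308  50.        ] foot [497.25785062  30.03444095  50.        ] capend [431.56349628  31.35068417  50.        ] cap [420.74703149  30.36162667  40.        ]
spot w [632.54809545 -62.08907691   0.        ]
0.19739555984988075 [ 0.39855459 -0.29088908  0.11821677]
cur mm [ 178.6 -519.9  238.8] rot tool deg [-3.1 44.9  7.2] shift cur axes [ 282.4 -145.   120.8] shift target axes [  99.  -181.4  269.5]
{'K': array([[297.31863964,   0.        , 255.33247594],
       [  0.        , 297.31863964, 187.36950744],
       [  0.        ,   0.        ,   1.        ]]), 'rvec': array([-2.36483083,  1.68786676,  0.23628098]), 'tvec': array([-0.55012141, -0.03557889,  0.37743397])}
```

Request:
drive_tool:
  commands: [1,56,-29,12,0,0,0,1,56,-29,12,0,0,0,1,56,-29,12,0,0,0,1,56,-29,12,0,0,0,1,56,-29,12,0,0,0,1,0,0,0,-0.6,9,1.4,1,0,0,0,-0.6,9,1.4,1,0,0,0,-0.6,9,1.4,1,0,0,0,-0.6,9,1.4,1,0,0,0,-0.6,9,1.4]
  grip_force: 60

```text
t: 1.35
position: [0.3906, -0.2986, 0.1813]
ee_rot: [[0.688, 0.198, 0.698], [0.141, -0.98, 0.138], [0.712, 0.003, -0.703]]
contact_force: [0.1, -0.0, 0.6]
width: 1.001
finger_force: 0.0
```

```bash
python3 - <<'E'
from h import *
O=np.array([.488,-.273,.027]); psi=.197; R=Rpick(psi)
pose(); plan(O+.011*R[:,2],R)
c=calibration("wrist"); im=grab_frame("wrist"); cv2.imwrite("pics/w1.png",im[...,::-1])
for ce,a,r in blobs(im,"red",60): print(ce,a,r,np.round(1000*cast(c,ce,.048,True)),np.round(1000*cast(c,ce,.035,True)))
E
```

```text
t 1.35 p [ 390.6 -298.6  181.3] F [ 0.1 -0.   0.6] w 1.001 ff 0.0 q [-1.12  0.3   2.15  1.14  0.86 -0.62]
[[0.688, 0.198, 0.698], [0.141, -0.98, 0.138], [0.712, 0.003, -0.703]]
cur mm [ 390.6 -298.6  181.3] rot tool deg [ 0.1 -0.4  0.2] shift cur axes [-39.2  -6.3 191. ] shift target axes [-38.   -6.  191.2]
[201.7 110.5] 1477 ((200.98719787597656, 110.21134948730469), (52.20723342895508, 33.51426315307617), 3.468229293823242) [ 596. -187.   48.] [ 608. -181.   35.]
[250.5 174.6] 977 ((250.6094207763672, 174.51698303222656), (21.153926849365234, 46.173770904541016), 87.51044464111328) [ 513. -269.   48.] [ 520. -268.   35.]
[253.  231.1] 661 ((253.0, 232.5), (25.0, 32.0), 90.0) [ 448. -285.   48.] [ 453. -284.   35.]
```

View pics/w1.png

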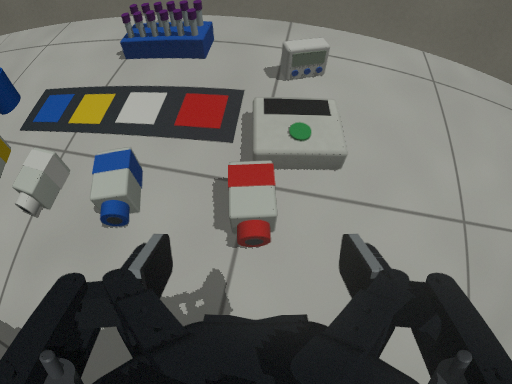

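The wrist view shows red straight ahead, with its label at (250,175), its cap at (253,231) and the jaws centred at u≈255. I'll go in and grip.

Request:
drive_tool:
  commands: [1,-39,-6,0,0,0,0,1,0,0,45,0,0,0,1,0,0,45,0,0,0,1,0,0,45,0,0,0,1,0,0,40,0,0,0,1,0,0,14,0,0,0,-1,0,0,0,0,0,0,-1,0,0,0,0,0,0,-1,0,0,0,0,0,0,-1,0,0,0,0,0,0]
  grip_force: 60

```text
t: 2.65
position: [0.4933, -0.2719, 0.0209]
ee_rot: [[0.691, 0.199, 0.695], [0.142, -0.98, 0.139], [0.709, 0.002, -0.706]]
contact_force: [-6.5, -1.0, 8.0]
width: 0.579
finger_force: 62.9
```

```bash
python3 - <<'E'
from h import *
s=pose(); np.savez("red.npz",p=s["position"],R=s["ee_rot"])
O=np.array([.488,-.273,.025]); print("r",1000*s["ee_rot"].T@(O-s["position"]))
R=Rpick(-.3); plan([.60,-.17,.25],R)
E
```

```text
t 2.65 p [ 493.3 -271.9   20.9] F [-6.5 -1.   8. ] w 0.579 ff 62.9 q [-0.88  0.72  2.06  1.67  0.68 -1.05]
[[0.691, 0.199, 0.695], [0.142, -0.98, 0.139], [0.709, 0.002, -0.706]]
r [-0.88599622  0.05965631 -6.71765639]
cur mm [ 493.3 -271.9   20.9] rot tool deg [-20.2  -0.2  20.3] shift cur axes [250.6 -78.  -73.3] shift target axes [ 212.8 -128.9 -111.2]
```

Request:
drive_tool:
  commands: [-1,35,0,-35,0,0,0,-1,35,0,-35,0,0,0,-1,35,0,-35,0,0,0,-1,35,0,-35,0,0,0,-1,37,-26,22,0,0,0,-1,37,-26,22,0,0,0,-1,37,-26,22,0,0,0,-1,0,0,0,-6.7,0,6.7,-1,0,0,0,-6.7,0,6.7,-1,0,0,0,-6.7,0,6.7]

```text
t: 3.9
position: [0.5964, -0.1695, 0.2462]
ee_rot: [[0.706, -0.199, 0.68], [-0.141, -0.98, -0.14], [0.694, 0.003, -0.72]]
contact_force: [0.6, -0.2, -3.3]
width: 0.579
finger_force: 63.4
```

```bash
python3 - <<'E'
from h import *
s=pose(); plan([.60,-.17,.25],Rplace(-.3))
E
```

```text
t 3.9 p [ 596.4 -169.5  246.2] F [ 0.6 -0.2 -3.3] w 0.579 ff 63.4 q [-0.41  0.25  1.98  0.75  0.21  0.67]
[[0.706, -0.199, 0.68], [-0.141, -0.98, -0.14], [0.694, 0.003, -0.72]]
cur mm [ 596.4 -169.5  246.2] rot tool deg [  -1.6   -6.  -175.7] shift cur axes [ 5.3 -0.2 -0.3] shift target axes [-5.2  0.6 -0.2]
```

Request:
drive_tool:
  commands: [-1,0,0,0,0,0,-10,-1,0,0,0,0,0,-10,-1,0,0,0,0,0,-10,-1,0,0,0,0,0,-10,-1,0,0,0,0,0,-10,-1,0,0,0,0,0,-10,-1,0,0,0,0,0,-10,-1,0,0,0,0,0,-10,-1,0,0,0,0,0,-10,-1,0,0,0,0,0,-10]

```text
t: 5.15
position: [0.5964, -0.1704, 0.2459]
ee_rot: [[0.067, 0.731, 0.679], [0.99, 0.038, -0.139], [-0.127, 0.682, -0.721]]
contact_force: [-0.1, -0.7, -1.3]
width: 0.578
finger_force: 65.5
```

Request:
drive_tool:
  commands: [-1,0,0,0,0,0,-10,-1,0,0,0,0,0,-10,-1,0,0,0,0,0,-10,-1,0,0,0,0,0,-10,-1,0,0,0,0,0,-10,-1,0,0,0,0,0,-10,-1,0,0,0,0,0,-10,-1,0,0,0,0,0,-10,-1,0,0,0,0,0,0,-1,0,0,0,0,0,0]

```text
t: 6.4
position: [0.5969, -0.1703, 0.246]
ee_rot: [[-0.706, 0.199, 0.68], [0.143, 0.98, -0.138], [-0.694, -0.0, -0.72]]
contact_force: [-0.1, 0.5, -2.0]
width: 0.572
finger_force: 65.5
```

```bash
cat >> h.py <<'E'
def place(name,O,S,psi=None):
    """S: spot xy; O: bottle origin at pick. Target pose that puts the bottle upright, foot 1.5 mm above bench"""
    k=np.load(name+".npz"); Rk,pk=k["R"],k["p"]; r=Rk.T@(np.array(O)-pk); r[1]=0
    # bottle axis (foot->cap) in tool frame; horizontal at pick, across the closing axis
    ax=Rk.T@np.cross(Rk[:,1],[0,0,1]); ax/=np.linalg.norm(ax)
    if (Rk@ax)[0]>0: ax=-ax
    s=get_state(); R=s["ee_rot"]; u=R@ax; v=np.cross(u,[0,0,1]); ang=np.arcsin(min(1,np.linalg.norm(v))); ang=ang if u[2]>0 else np.pi-ang
    Rt=Ro.from_rotvec(v/np.linalg.norm(v)*ang).as_matrix()@R
    pt=np.r_[S,.0455]-Rt@r
    print("tilt deg",np.degrees(ang),"target",np.round(pt*1000,1)); plan(pt,Rt)
E
python3 - <<'E'
from h import *
s=pose(); place("red",[.488,-.273,.025],[.642,-.165])
im=grab_frame("side"); cv2.imwrite("pics/s1.png",im[...,::-1])
E
```

```text
t 6.4 p [ 596.9 -170.3  246. ] F [-0.1  0.5 -2. ] w 0.572 ff 65.5 q [-0.41  0.25  1.98  0.76  0.21 -2.47]
[[-0.706, 0.199, 0.68], [0.143, 0.98, -0.138], [-0.694, -0.0, -0.72]]
tilt deg 0.9553596694389751 target [ 646.  -165.8   40.1]
cur mm [ 596.9 -170.3  246. ] rot tool deg [-0. -1.  0.] shift cur axes [108.7  14.3 181.1] shift target axes [111.8  14.2 179.3]
```

View pics/s1.png

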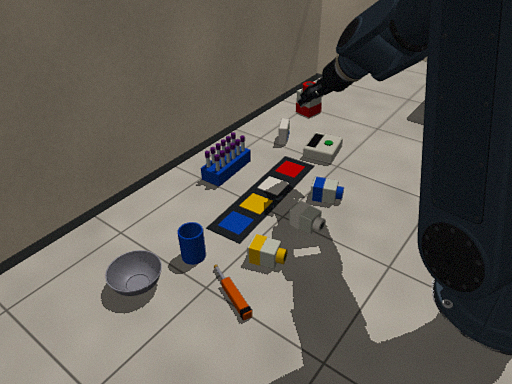

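The bottle is held upright in the jaws at about (308,98) in the side view. Now I'll place it.

Request:
drive_tool:
  commands: [-1,-34,14,33,0,-1,0,-1,34,0,33,0,0,0,-1,34,0,33,0,0,0,-1,34,0,33,0,0,0,-1,34,0,33,0,0,0,-1,9,0,9,0,0,0,-1,1,0,4,0,0,0,-1,0,0,0,0,0,0,0.3,0,0,0,0,0,0,1,0,0,0,0,0,0]

```text
t: 7.7
position: [0.6722, -0.1595, 0.1111]
ee_rot: [[-0.754, 0.208, 0.623], [0.154, 0.978, -0.14], [-0.639, -0.009, -0.769]]
contact_force: [0.3, -0.4, 0.8]
width: 0.848
finger_force: 0.0
```

```bash
python3 - <<'E'
from h import *
pose()
im=grab_frame("side"); 
c=calibration("side")
for ce,a,r in blobs(im,"red"): print(ce,a)
plan([.646,-.166,.0401],Rplace(-.3,45))
cv2.imwrite("pics/s2.png",cv2.resize(im[60:240,180:380],(667,600))[...,::-1])
E
```

```text
t 7.7 p [ 672.2 -159.5  111.1] F [ 0.3 -0.4  0.8] w 0.848 ff 0.0 q [-0.33  0.58  1.84  1.2   0.07 -2.87]
[[-0.754, 0.208, 0.623], [0.154, 0.978, -0.14], [-0.639, -0.009, -0.769]]
[290.4 150. ] 80
[288.5 168.3] 219
cur mm [ 672.1 -159.4  110.9] rot tool deg [ 3.1 -5.3  4.2] shift cur axes [ 63.9 -11.2  39.1] shift target axes [ 66.4 -14.   33.8]
```

View pics/s2.png

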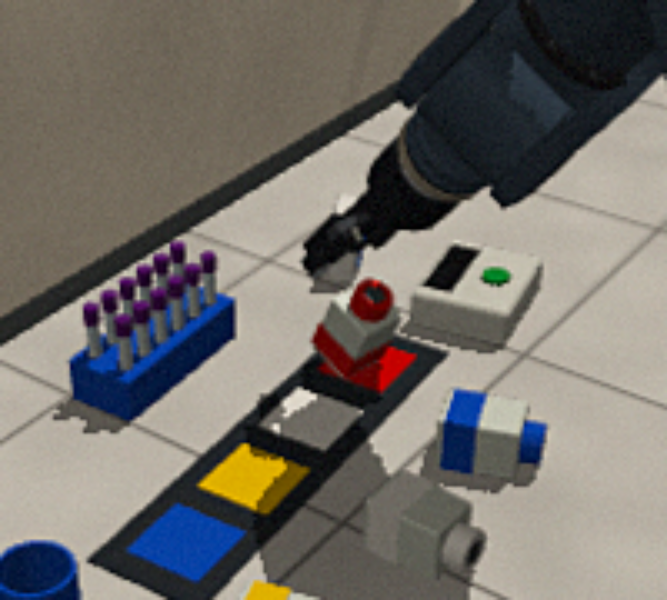

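Joints 5 and 6 ran into their limits, so the tool stopped high and the bottle was dropped. It is tipping at about (288,160). I'll back off, let it settle, and fit the kinematics before the next move.

Request:
drive_tool:
  commands: [1,-26,0,-31,0,0,0,1,-26,0,-31,0,0,0,1,-26,0,-31,0,0,0,1,0,0,-50,0,0,0,1,0,0,-50,0,0,0,1,0,0,0,0,0,10,1,0,0,0,0,0,10,1,0,0,0,0,0,10,1,0,0,0,0,0,10,1,0,0,0,0,0,10]

```text
t: 9.0
position: [0.6118, -0.1433, 0.2709]
ee_rot: [[-0.327, 0.703, 0.631], [0.852, 0.508, -0.125], [-0.409, 0.497, -0.765]]
contact_force: [0.5, -0.7, -0.4]
width: 1.001
finger_force: 0.0
```

```bash
cat > kin.py <<'E'
import numpy as np
from scipy.optimize import least_squares
from scipy.spatial.transform import Rotation as Ro
def Rz(a): return Ro.from_euler('z',a).as_matrix()
def Ry(a): return Ro.from_euler('y',a).as_matrix()
P=[0.0,.4,.5,.5,0.,.32]
def fk(q,P=None):
    P=globals()["P"] if P is None else P
    a1,d1,l2,l3,a3,L=P
    A=Rz(q[0]); B=A@Ry(q[1]+q[2]); R=B@Rz(q[3])@Ry(q[4])@Rz(q[5]+np.pi/2)
    return A@np.array([a1,0,d1])+A@Ry(q[1])@[0,0,l2]+B@[a3,0,l3]+L*R[:,2],R
lo=np.array([-2.75,-.79,.01,-1.57,.07,-2.87]);hi=np.array([2.75,2.1,2.65,4.71,3.14,2.87])
E
python3 - <<'E'
from h import *; from kin import *
s=pose()
D=[([-1.32456386,.351238408,1.65240065,0,1.139088,-.0845754329],[.17860407,-.51986785,.23876613]),
([-1.12,.3,2.15,1.14,.86,-.62],[.3906,-.2986,.1813]),([-.88,.72,2.06,1.67,.68,-1.05],[.4933,-.2719,.0209]),([-.41,.25,1.98,.75,.21,.67],[.5964,-.1695,.2462]),([-.33,.58,1.84,1.2,.07,-2.87],[.6722,-.1595,.1111]),(s["joint_positions"],s["position"])]
w=[3,1,1,1,1,3]
f=lambda P:np.concatenate([k*(fk(q,P)[0]-p) for k,(q,p) in zip(w,D)])
o=least_squares(f,P); print(np.round(o.x,4)); print(np.round(o.fun*1000,1)); print(np.round(fk(s["joint_positions"],o.x)[1]-s["ee_rot"],3))
im=grab_frame("top"); cv2.imwrite("pics/t2.png",im[...,::-1]); c=calibration("top")
for ce,a,r in blobs(im,"red"): print("red",ce,a,np.round(1000*cast(c,ce,.0)),np.round(1000*cast(c,ce,.048)))
E
```

```text
t 9.0 p [ 611.8 -143.3  270.9] F [ 0.5 -0.7 -0.4] w 1.001 ff 0.0 q [-0.34  0.23  1.9   0.29  0.33 -1.08]
[[-0.327, 0.703, 0.631], [0.852, 0.508, -0.125], [-0.409, 0.497, -0.765]]
[-0.0591  0.2723  0.5814  0.4821  0.0859  0.3053]
[-139.3  -18.1  -18.4  -24.2   24.1    5.2  -17.2   -4.3   -8.2   -9.8
  -38.2    6.5    4.9  -51.4   -5.   -22.9 -125.3   19. ]
[[ 0.  0.  0.]
 [ 0. -0. -0.]
 [-0. -0. -0.]]
red [341.  196.3] 155 [ 625. -145.    0.] [ 616. -138.   48.]
```

View pics/t2.png

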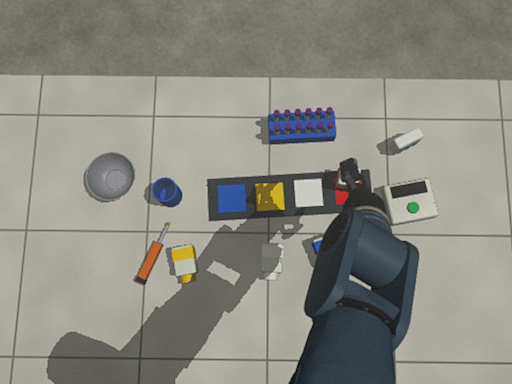

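Yellow has been knocked to about (183,262) in the top view, and the arm hides the red bottle. I'll lift clear and refit with a lateral offset.

Request:
drive_tool:
  commands: [1,-10,15,-48,0,0,0,1,-10,15,-48,0,0,0,1,-10,15,-48,0,0,0,1,-10,15,-48,0,0,0,1,0,0,-45,0,0,0,1,0,0,-45,0,0,0,1,-40,-40,0,0,0,0,1,-40,-40,0,0,0,0,1,-40,-40,0,0,0,0,1,-40,-40,0,0,0,0]

```text
t: 10.3
position: [0.4291, -0.3309, 0.5197]
ee_rot: [[-0.333, 0.7, 0.632], [0.847, 0.516, -0.126], [-0.414, 0.493, -0.765]]
contact_force: [1.2, -0.6, 0.3]
width: 1.001
finger_force: 0.0
```

```bash
sed -i 's/^    a1,d1,l2,l3,a3,L=P/    a1,d1,l2,l3,a3,L,b=P/; s/A@np.array(\[a1,0,d1\])/A@np.array([a1,b,d1])/; s/^P=.*/P=[0.0,.4,.5,.5,0.,.32,0.]/' kin.py
python3 - <<'E'
from h import *; from kin import *
s=pose()
D=[([-1.32456386,.351238408,1.65240065,0,1.139088,-.0845754329],[.17860407,-.51986785,.23876613]),
([-1.12,.3,2.15,1.14,.86,-.62],[.3906,-.2986,.1813]),([-.88,.72,2.06,1.67,.68,-1.05],[.4933,-.2719,.0209]),([-.41,.25,1.98,.75,.21,.67],[.5964,-.1695,.2462]),([-.33,.58,1.84,1.2,.07,-2.87],[.6722,-.1595,.1111]),([-.34,.23,1.9,.29,.33,-1.08],[.6118,-.1433,.2709]),(s["joint_positions"],s["position"])]
w=[3,1,1,1,1,1,3]
for m in (0,1):
  def f(P):
    out=[]
    for k,(q,p) in zip(w,D): out.append(k*(fk(q,P)[0]-p))
    return np.concatenate(out)
o=least_squares(f,P); print(np.round(o.x,4).tolist()); print(np.round(o.fun*1000,1))
im=grab_frame("top"); cv2.imwrite("pics/t3.png",cv2.resize(im[150:300,120:440],(800,375),interpolation=cv2.INTER_CUBIC)[...,::-1])
E
```

```text
t 10.3 p [ 429.1 -330.9  519.7] F [ 1.2 -0.6  0.3] w 1.001 ff 0.0 q [-0.96 -0.08  1.63  0.52  1.11 -1.58]
[[-0.333, 0.7, 0.632], [0.847, 0.516, -0.126], [-0.414, 0.493, -0.765]]
[0.0007, 0.2589, 0.4848, 0.4375, 0.0395, 0.2557, 0.0468]
[ 0.8  0.1  0.9  0.2  2.7 -1.5 -0.5  0.2 -1.   1.7  0.2 -0.7  0.5 -3.8
  3.  -0.   1.6 -1.2 -0.7 -0.4 -0.5]
```

View pics/t3.png

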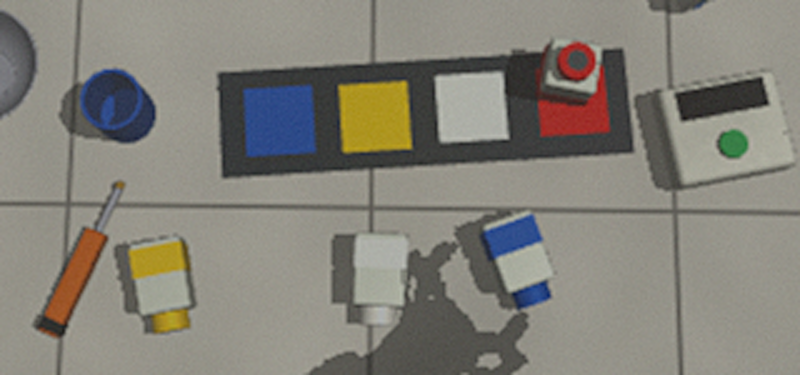

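The crop shows the red bottle standing upright on its own, with its cap at about (351,175) in the full image, slightly beyond its square at (348.5,189.7). The kinematic fit is now good to about 2 mm, so I'll use it to check the poses.

```bash
sed -i 's/^P=.*/P=[0.0007,.2589,.4848,.4375,.0395,.2557,.0468]/' kin.py; cat >> kin.py <<'E'
def ik(p,R):
    """all distinct in-range solutions"""
    sols=[]
    for q1 in (np.arctan2(p[1],p[0]),):
      for q4 in (0,1.5,3.1):
        for q6 in (-2.,-.7,.7,2.):
          q0=np.array([q1,.5,1.8,q4,.7,q6])
          f=lambda q:np.r_[(fk(q)[0]-p)*5,(fk(q)[1]-R).ravel()]
          o=least_squares(f,q0,bounds=(lo,hi),max_nfev=60)
          if np.abs(o.fun).max()<5e-3 and all(np.abs(o.x-s).max()>.05 for s in sols): sols.append(o.x)
    return sols
def margin(q): return min(np.min(q-lo),np.min(hi-q))
E
python3 - <<'E'
from h import *; from kin import *
im=cv2.imread("pics/t3.png"); c=calibration("top"); f=lambda x,y:(120+x/2.5,150+y/2.5)
print("red cap",1000*cast(c,f(577,62),.088),"sq",1000*cast(c,(348.5,189.7),0))
B={}
for n,(lab,cap) in dict(yellow=[(158,257),(170,322)],blue=[(513,242),(533,293)]).items():
    L=cast(c,f(*lab),.05); C=cast(c,f(*cap),.040); d=(L-C)[:2]; d/=np.linalg.norm(d); print(n,np.round(L*1000),np.round(C*1000),"psi",np.arctan2(d[1],d[0]),"O",np.round(1000*(L[:2]-.0245*d)))
    B[n]=(L[:2]-.0245*d,np.arctan2(d[1],d[0]))
B["white"]=(np.array([.455,.031]),0.)
S=dict(yellow=(.623,.037),blue=(.617,.135),white=(.6325,-.063))
for n,(O,psi) in B.items():
  for a in (50,60,70,80):
    for v in (1,-1):
      R=Rpick(psi,a)@np.diag([v,v,1]); 
      p=np.r_[O,.027]+.006*R[:,2]
      A=[ik(p+[0,0,h],R) for h in (0,.2)]
      best=[]
      for ps in (-.2,0,.2):
        R2=Rplace(ps,90-(90-a))@np.diag([v,v,1])  # placeholder
        # upright: tool axis leans a from vertical, i.e. 90-a below horizontal
        R2=Rplace(ps,90-a)@np.diag([v,v,1]); p2=np.r_[S[n],.046]+.006*R2[:,2]
        for h in (0,.15): best.append((ps,h,[ (np.round(q,1).tolist(),round(margin(q),2)) for q in ik(p2+[0,0,h],R2)]))
      print(n,a,v,"PICK",[[(np.round(q,1).tolist(),round(margin(q),2)) for q in k] for k in A])
      for b in best: 
        if b[0]==0 or n!="white": pass
        if b[0]==0 and b[2]: print("    ",b)
E
```

```text
red cap [ 661.355898   -155.60387044   88.        ] sq [ 642.4494956  -164.62018655    0.        ]
yellow [473. 244.  50.] [412. 231.  40.] psi 0.20299804115192113 O [449. 239.]
blue [492. -97.  50.] [ 444. -117.   40.] psi 0.39435429646720943 O [ 469. -106.]
yellow 50 1 PICK [[([0.5, 0.6, 2.3, 3.6, 0.5, -1.7], np.float64(0.38))], [([0.5, 0.1, 2.2, -0.9, 0.2, 2.6], np.float64(0.17))]]
     (0, 0, [([-0.0, 0.7, 2.1, 3.1, 0.5, 1.6], np.float64(0.44))])
     (0, 0.15, [([-0.0, 0.4, 2.1, 3.0, 0.2, 1.7], np.float64(0.09))])
yellow 50 -1 PICK [[([0.5, 0.6, 2.3, 3.6, 0.5, 1.4], np.float64(0.38))], [([0.5, 0.1, 2.2, -0.9, 0.2, -0.5], np.float64(0.17))]]
     (0, 0, [([-0.0, 0.7, 2.1, 3.1, 0.5, -1.6], np.float64(0.44))])
     (0, 0.15, [([-0.0, 0.4, 2.1, 3.0, 0.2, -1.5], np.float64(0.09))])
yellow 60 1 PICK [[([0.5, 0.6, 2.2, 3.9, 0.2, -2.1], np.float64(0.12))], [([0.5, 0.1, 2.1, -0.3, 0.4, 2.1], np.float64(0.36))]]
     (0, 0, [([-0.0, 0.8, 2.1, 3.1, 0.8, 1.6], np.float64(0.52))])
     (0, 0.15, [([-0.0, 0.4, 2.1, 3.1, 0.4, 1.6], np.float64(0.38))])
yellow 60 -1 PICK [[([0.5, 0.6, 2.2, 3.9, 
[... 4576 characters left out ...]
, -1.6], np.float64(0.54))]]
     (0, 0, [([-0.3, 0.9, 2.1, 2.8, 1.1, -1.5], np.float64(0.54))])
     (0, 0.15, [([-0.3, 0.5, 2.2, 2.8, 0.8, -1.4], np.float64(0.49))])
white 80 1 PICK [[([-0.0, 0.5, 2.1, 0.0, 0.3, 1.5], np.float64(0.24))], [([-0.0, 0.1, 2.0, 0.0, 0.8, 1.5], np.float64(0.64))]]
     (0, 0, [([-0.3, 1.0, 2.1, 2.9, 1.3, 1.6], np.float64(0.55))])
     (0, 0.15, [([-0.3, 0.6, 2.2, 2.8, 1.0, 1.7], np.float64(0.46))])
white 80 -1 PICK [[([-0.0, 0.5, 2.1, 0.0, 0.3, -1.6], np.float64(0.24))], [([-0.0, 0.1, 2.0, 0.0, 0.8, -1.6], np.float64(0.64))]]
     (0, 0, [([-0.3, 1.0, 2.1, 2.9, 1.3, -1.6], np.float64(0.55))])
     (0, 0.15, [([-0.3, 0.6, 2.2, 2.8, 1.0, -1.5], np.float64(0.46))])
```

```bash
cat >> kin.py <<'E'
def track(rows,q0,p0,R0):
    """rows: (n,[x,y,z,rx,ry,rz]); follows the fitted model, prints the joint margins"""
    q=np.array(q0,float); p=np.array(p0,float);R=np.array(R0,float); e=fk(q)[0]-p; mm=9;mv=0
    for n,r in rows:
        for _ in range(n):
            r=np.array(r,float); p=p+R@r[:3]/1000; R=R@Ro.from_rotvec(r[3:],degrees=True).as_matrix()
            o=least_squares(lambda x:np.r_[(fk(x)[0]-p-e)*5,(fk(x)[1]-R).ravel(),(x-q)*1e-4],np.clip(q,lo+1e-6,hi-1e-6),bounds=(lo,hi))
            err=np.abs(o.fun[:12]).max(); mv=max(mv,np.abs(o.x-q).max()); q=o.x; mm=min(mm,margin(q))
            if err>.01: print("   UNREACHED err",round(err,3),np.round(q,2)); return q,p,R
        print("  end",np.round(p*1000),np.round(q,2),"minmargin",round(mm,2),"maxstep",round(mv,2))
    return q,p,R
E
cat > seg.py <<'E'
from h import *; from kin import *
def rows_to(p,R,pt,Rt):
    d=R.T@(np.array(pt)-p)*1000; rv=Ro.from_matrix(R.T@Rt).as_rotvec(degrees=True)
    return d,rv
E
python3 - <<'E'
from seg import *
s=get_state(); p,R,q=s["position"],s["ee_rot"],s["joint_positions"]
Rt=Rpick(-.2,90); d,rv=rows_to(p,R,[.661,-.156,.039],Rt); print(d,rv)
nr=int(np.ceil(np.linalg.norm(rv)/10)); rv=np.round(rv/nr,1); print(nr,rv)
q,p,R=track([(nr,[0,0,0,*rv])],q,p,R)
d=R.T@([.661,-.156,.039]-p)*1000; print(np.round(d,1))
track([(5,[d[0]/5,d[1]/5,0,0,0,0]),(12,[0,0,d[2]/12,0,0,0])],q,p,R)
E
```

```text
[273.31543522  20.85800405 490.98791768] [ 44.9557125  -20.95971052 123.62644696]
14 [ 3.2 -1.5  8.8]
  end [ 428. -336.  518.] [-0.75  0.21  1.17 -0.    1.75  1.01] minmargin 0.7 maxstep 0.23
[ 194.2 -223.3  478.1]
  end [ 661. -154.  517.] [-0.3   0.54  0.72 -0.    1.88  1.47] minmargin 0.71 maxstep 0.14
  end [ 661. -156.   39.] [-0.3   0.81  1.41 -0.    0.92  1.47] minmargin 0.71 maxstep 0.14
```

Request:
drive_tool:
  commands: [1,0,0,0,3.2,-1.5,8.8,1,0,0,0,3.2,-1.5,8.8,1,0,0,0,3.2,-1.5,8.8,1,0,0,0,3.2,-1.5,8.8,1,0,0,0,3.2,-1.5,8.8,1,0,0,0,3.2,-1.5,8.8,1,0,0,0,3.2,-1.5,8.8,1,0,0,0,3.2,-1.5,8.8,1,0,0,0,3.2,-1.5,8.8,1,0,0,0,3.2,-1.5,8.8]

```text
t: 11.6
position: [0.4301, -0.329, 0.5195]
ee_rot: [[0.91, 0.396, 0.127], [0.414, -0.887, -0.205], [0.031, 0.239, -0.971]]
contact_force: [-0.3, 0.5, -0.6]
width: 1.001
finger_force: 0.0
```

Request:
drive_tool:
  commands: [1,0,0,0,3.2,-1.5,8.8,1,0,0,0,3.2,-1.5,8.8,1,0,0,0,3.2,-1.5,8.8,1,0,0,0,3.2,-1.5,8.8,1,39,-45,0,0,0,0,1,39,-45,0,0,0,0,1,39,-45,0,0,0,0,1,39,-45,0,0,0,0,1,39,-45,0,0,0,0,1,0,0,0,0,0,0]

```text
t: 12.85
position: [0.6668, -0.1427, 0.5168]
ee_rot: [[0.983, -0.184, -0.001], [-0.184, -0.983, -0.0], [-0.001, 0.0, -1.0]]
contact_force: [-0.8, 0.0, -1.2]
width: 0.998
finger_force: 0.0
```

Request:
drive_tool:
  commands: [1,0,0,50,0,0,0,1,0,0,50,0,0,0,1,0,0,50,0,0,0,1,0,0,50,0,0,0,1,0,0,50,0,0,0,1,0,0,50,0,0,0,1,0,0,0,0,0,0,1,0,0,0,0,0,0,1,0,0,0,0,0,0,1,0,0,0,0,0,0]

```text
t: 14.1
position: [0.6653, -0.1462, 0.2209]
ee_rot: [[0.982, -0.19, 0.004], [-0.19, -0.982, -0.002], [0.004, 0.001, -1.0]]
contact_force: [-0.2, -0.1, -0.6]
width: 0.997
finger_force: 0.0
```

```bash
python3 - <<'E'
from seg import *
s=pose(); plan([.661,-.156,.039],Rpick(-.2,90))
c=calibration("wrist"); im=grab_frame("wrist"); cv2.imwrite("pics/w2.png",im[...,::-1])
for ce,a,r in blobs(im,"red",40): print(ce,a,r,np.round(1000*cast(c,ce,.088,True)),np.round(1000*cast(c,ce,.0,True)))
E
```

```text
t 14.1 p [ 665.3 -146.2  220.9] F [-0.2 -0.1 -0.6] w 0.997 ff 0.0 q [-0.28  0.61  1.3  -0.    1.23  1.48]
[[0.982, -0.19, 0.004], [-0.19, -0.982, -0.002], [0.004, 0.001, -1.0]]
cur mm [ 665.3 -146.2  220.9] rot tool deg [ 0.1 -0.2  0.5] shift cur axes [ -3.   10.2 181.9] shift target axes [ -2.2  10.5 181.9]
[275.7 180.6] 1849 ((272.6647033691406, 172.24118041992188), (68.44155883789062, 55.642669677734375), 77.47119140625) [ 662. -166.   88.] [ 639. -168.    0.]
```

View pics/w2.png

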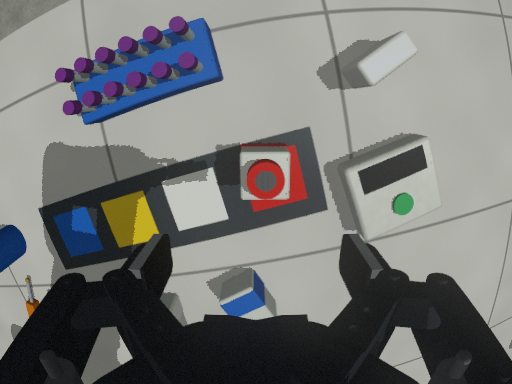

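The wrist view shows red standing square to the jaws: cap centre (266,180), red square corners (297,146), (306,201) and (253,211).

```bash
python3 - <<'E'
from seg import *
c=calibration("wrist"); f=lambda u,v,z:np.round(1000*cast(c,(u,v),z,True),1)
im=cv2.cvtColor(cv2.imread("pics/w2.png"),cv2.COLOR_BGR2RGB)
print("cap",f(266,180,.088),"sq",f(275,178.5,0),"white",f(195,198.5,0),"yellow",f(130,219,0),"pad",f(403,204,.044))
for n in("yellow","blue"):
  for ce,a,r in blobs(im,n,300): print(n,ce,a,f(*ce,0))
S=get_state();plan(cast(c,(266,180),.088,True)*[1,1,0]+[0,0,.039],S["ee_rot"])
E
```

```text
cap [ 664.4 -156.7   88. ] sq [ 641.4 -167.     0. ] white [635.1 -63.1   0. ] yellow [623.4  35.6   0. ] pad [ 592.6 -314.6   44. ]
yellow [130.  218.9] 2110 [623.6  35.5   0. ]
blue [154.   72.4] 5285 [801.  -47.8   0. ]
blue [ 77.9 231.8] 1573 [617.7 132.2   0. ]
blue [ 10.4 245.5] 860 [612.4 308.    0. ]
blue [246.5 300.3] 788 [468.2 -95.6  -0. ]
cur mm [ 665.2 -146.1  220.5] rot tool deg [0. 0. 0.] shift cur axes [  0.6  10.3 181.5] shift target axes [  0.6  10.3 181.5]
```

Request:
drive_tool:
  commands: [1,0.6,10.3,30,0,0,0,1,0,0,50,0,0,0,1,0,0,50,0,0,0,1,0,0,40,0,0,0,1,0,0,11,0,0,0,1,0,0,0,0,0,0,-1,0,0,0,0,0,0,-1,0,0,0,0,0,0,-1,0,0,0,0,0,0,-1,0,0,0,0,0,0]
  grip_force: 30

```text
t: 15.4
position: [0.6645, -0.1567, 0.04]
ee_rot: [[0.982, -0.191, 0.004], [-0.191, -0.982, -0.002], [0.004, 0.001, -1.0]]
contact_force: [-0.6, -0.1, 6.7]
width: 0.583
finger_force: 32.3
```

Request:
drive_tool:
  commands: [-1,0,0,-3,0,0,0,-1,-7,4.6,0,0,0,0,-1,-7,4.6,0,0,0,0,-1,-7,4.5,0,0,0,0,-1,0,0,0,0,0,0,-1,0,0,2.5,0,0,0,-1,0,0,0,0,0,0,0.2,0,0,0,0,0,0,1,0,0,0,0,0,0,1,0,0,0,0,0,0]

```text
t: 16.65
position: [0.6406, -0.1659, 0.0387]
ee_rot: [[0.982, -0.19, 0.001], [-0.19, -0.982, -0.001], [0.002, 0.001, -1.0]]
contact_force: [-0.2, 0.1, 0.9]
width: 0.986
finger_force: 0.0
```

Request:
drive_tool:
  commands: [1,0,0,-20,0,0,0,1,0,0,-50,0,0,0,1,0,0,-50,0,0,0,1,0,0,-50,0,0,0,1,-40,0,-30,0,0,0,1,-50,0,0,0,0,0,1,-50,0,0,0,0,0,1,-50,0,0,0,0,0,1,-30,0,0,0,0,0,1,0,0,0,0,0,0]

```text
t: 17.9
position: [0.4232, -0.1235, 0.2399]
ee_rot: [[0.982, -0.191, 0.003], [-0.191, -0.982, -0.002], [0.003, 0.001, -1.0]]
contact_force: [1.1, -0.8, -0.4]
width: 0.999
finger_force: 0.0
```

```bash
python3 - <<'E'
from seg import *
s=pose()
c=calibration("wrist"); im=grab_frame("wrist"); cv2.imwrite("pics/w3.png",im[...,::-1])
f=lambda u,z:np.round(1000*cast(c,u,z,True),1)
for n in ("red","blue"):
  for ce,a,r in blobs(im,n,40): print(n,ce,a,"z0",f(ce,0),"48",f(ce,.05),"88",f(ce,.088))
E
```

```text
t 17.9 p [ 423.2 -123.5  239.9] F [ 1.1 -0.8 -0.4] w 0.999 ff 0.0 q [-0.39  0.15  1.92 -0.    1.07  1.37]
[[0.982, -0.191, 0.003], [-0.191, -0.982, -0.002], [0.003, 0.001, -1.0]]
red [254.8   9.8] 486 z0 [ 614.  -160.8    0. ] 48 [ 597.6 -157.6   50. ] 88 [ 585.1 -155.2   88. ]
blue [55.8 70. ] 1679 z0 [616.4 132.6   0. ] 48 [599.7  96.6  50. ] 88 [587.   69.3  88. ]
blue [218.2 106.7] 1137 z0 [499.2 -92.    0. ] 48 [498.2 -98.   50. ] 88 [ 497.3 -102.5   88. ]
blue [247.4 150.6] 411 z0 [ 437.1 -116.9    0. ] 48 [ 444.4 -119.5   50. ] 88 [ 449.9 -121.6   88. ]
```

View pics/w3.png

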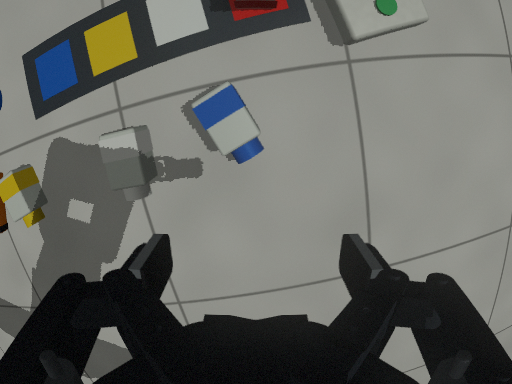

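Red is on its square (top edge of the view). Blue's top-face corners are at (193,105), (230,83), (260,128) and (222,152). I'll plan the blue pick, swing and place with the model.

```bash
cat >> seg.py <<'E'
def go(p,R,pt,Rt,rotfirst=True,step=50):
    """split into rotation rows and shift rows, rounded"""
    rv=Ro.from_matrix(R.T@Rt).as_rotvec(degrees=True); n=max(1,int(np.ceil(np.linalg.norm(rv)/10.4))); rv=np.round(rv/n,1)
    R2=R@Ro.from_rotvec(rv*n,degrees=True).as_matrix() if rotfirst else R
    d=R2.T@(np.array(pt)-p)*1000; m=max(1,int(np.ceil(np.linalg.norm(d)/step))); d=np.round(d/m,1)
    A=(n,[0,0,0,*rv.tolist()]);B=(m,[*d.tolist(),0,0,0]); return [A,B] if rotfirst else [B,A]
def run(path,st=None):
    """path: list of rows lists or (pt,Rt,rotfirst); prints and tracks"""
    s=get_state(); q,p,R=st or (s["joint_positions"],s["position"],s["ee_rot"])
    for k in path:
        rows=k if isinstance(k,list) else go(p,R,*k)
        for r in rows: print(" ROW",r)
        q,p,R=track(rows,q,p,R)
    return q,p,R
def swing(a,n=17): # 180 deg about the axis 45 deg below horizontal
    t=np.radians(a-45); return [(n,[0,0,0,*np.round(180/n*np.array([np.sin(t),0,np.cos(t)]),2)])]
E
cat >> h.py <<'E'
def upright_target(g,S,Rt):  # bottle grasped at TCP offset: r in tool frame
    return np.r_[S,.0455]-Rt@g
E
python3 - <<'E'
from seg import *
c=calibration("wrist"); C=[cast(c,u,.05,True) for u in ((193,105),(230,83),(260,128),(222,152))]
foot=(C[0]+C[1])/2; cap=(C[2]+C[3])/2; d=(foot-cap)[:2]; print(np.round(1000*np.array(C)[:,:2]),np.linalg.norm(d)); psi=np.arctan2(d[1],d[0]); d/=np.linalg.norm(d)
mid=(foot+cap)[:2]/2; O=mid-.009*d; g=O-.008*d; print("psi",psi,"O",O)
a=80; R=Rpick(psi,a); pk=np.r_[g,.027]+.011*R[:,2]
psi2=.1; R1=Rpick(psi2,a); S=np.array([.617,.133])
st=run([(pk-.10*R[:,2],R),(pk,R,False)])
print("-- carry")
hi_=np.r_[S[0]-.05,S[1],.25]
st=run([(st[1]+[0,0,.22],R,False),(hi_,R1,False),swing(a)],st)
Rt=Rplace(psi2,90-a); r=R.T@(np.r_[O,.025]-pk); r[1]=0; pt=np.r_[S,.0455]-Rt@r
print("place",pt); run([(pt+[0,0,.02],Rt,True),(pt,Rt,True),([(3,[0,0,-50,0,0,0])])],st)
E
```

```text
[[ 507.  -72.]
 [ 522. -116.]
 [ 468. -138.]
 [ 450.  -92.]] 0.060144243993136406
psi 0.36385642357521736 O [ 0.47832907 -0.10766531]
 ROW (4, [0, 0, 0, 0.7, 2.4, -7.9])
 ROW (3, [3.5, 1.2, 43.0, 0, 0, 0])
  end [ 424. -124.  240.] [-0.46  0.09  2.    0.16  0.94  0.66] minmargin 0.65 maxstep 0.19
  end [ 456. -116.  115.] [-0.41  0.35  2.05  0.21  0.63  0.64] minmargin 0.56 maxstep 0.19
 ROW (3, [-0.1, -0.1, 33.3, 0, 0, 0])
 ROW (1, [0, 0, 0, 0.2, -0.0, -0.1])
  end [ 472. -110.   16.] [-0.39  0.57  2.05  0.3   0.41  0.56] minmargin 0.34 maxstep 0.08
  end [ 472. -110.   16.] [-0.39  0.57  2.05  0.3   0.41  0.55] minmargin 0.34 maxstep 0.08
-- carry
 ROW (5, [7.7, -0.0, -43.3, 0, 0, 0])
 ROW (1, [0, 0, 0, -0.0, -0.0, -0.0])
  end [ 473. -110.  236.] [-0.39  0.17  1.91  0.15  0.94  0.74] minmargin 0.44 maxstep 0.11
  end [ 473. -110.  236.] [-0.39  0.17  1.91  0.15  0.94  0.74] minmargin 0.44 maxstep 0.11
 ROW (6, [29.0, -32.3, 2.8, 0, 0, 0])
 ROW (2, [0, 0, 0, -1.3, -0.0, 7.4])
  end [567. 133. 250.] [0.13 0.32 1.67 0.05 0.98 1.32] minmargin 0.76 maxstep 0.11
  end [567. 133. 250.] [ 0.15  0.32  1.67 -0.01  0.97  1.63] minmargin 0.76 maxstep 0.16
 ROW (17, [0, 0, 0, np.float64(6.07), np.float64(0.0), np.float64(8.67)])
  end [567. 133. 250.] [0.19 0.39 2.32 3.24 0.96 1.53] minmargin 0.32 maxstep 0.23
place [0.62578876 0.13388182 0.05158987]
 ROW (1, [0, 0, 0, 0.1, 0.0, 0.0])
 ROW (4, [41.4, -1.3, 22.2, 0, 0, 0])
  end [567. 133. 250.] [0.19 0.39 2.32 3.25 0.96 1.53] minmargin 0.33 maxstep 0.0
  end [626. 134.  72.] [0.16 0.91 2.13 3.2  1.3  1.56] minmargin 0.33 maxstep 0.14
 ROW (1, [0, 0, 0, 0.0, 0.0, 0.0])
 ROW (1, [19.7, 0.0, 3.6, 0, 0, 0])
  end [626. 134.  72.] [0.16 0.91 2.13 3.2  1.3  1.56] minmargin 0.52 maxstep 0
  end [626. 134.  52.] [0.16 0.96 2.11 3.2  1.33 1.57] minmargin 0.52 maxstep 0.05
 ROW (3, [0, 0, -50, 0, 0, 0])
  end [479. 119.  78.] [0.2  0.97 2.45 3.24 1.67 1.6 ] minmargin 0.2 maxstep 0.13
```

Request:
drive_tool:
  commands: [1,0,0,0,0.7,2.4,-7.9,1,0,0,0,0.7,2.4,-7.9,1,0,0,0,0.7,2.4,-7.9,1,0,0,0,0.7,2.4,-7.9,1,3.5,1.2,43,0,0,0,1,3.5,1.2,43,0,0,0,1,3.5,1.2,43,0,0,0,1,0,0,40,0,0,0,1,0,0,40,0,0,0,1,0,0,20,0,0,0]
  grip_force: 60

```text
t: 19.2
position: [0.473, -0.1096, 0.0128]
ee_rot: [[0.921, 0.354, 0.16], [0.349, -0.935, 0.061], [0.172, -0.0, -0.985]]
contact_force: [0.2, -0.8, -0.6]
width: 1.002
finger_force: 0.0
```

Request:
drive_tool:
  commands: [1,0,0,0,0,0,0,-1,0,0,0,0,0,0,-1,0,0,0,0,0,0,-1,0,0,0,0,0,0,-1,0,0,0,0,0,0,-1,0,0,0,0,0,0,-1,0,0,0,0,0,0,-1,0,0,0,0,0,0,-1,0,0,0,0,0,0,-1,0,0,0,0,0,0]

```text
t: 20.45
position: [0.4727, -0.1099, 0.0159]
ee_rot: [[0.921, 0.354, 0.163], [0.348, -0.935, 0.06], [0.174, 0.002, -0.985]]
contact_force: [-1.4, 0.6, 6.7]
width: 0.577
finger_force: 62.3
```

```bash
python3 - <<'E'
from seg import *
s=pose(); np.savez("blue.npz",p=s["position"],R=s["ee_rot"])
R=s["ee_rot"]; O=np.array([.476,-.107,.025]); print("r",1000*R.T@(O-s["position"]))
print(np.degrees(np.arcsin(-R[2,2])))
E
```

```text
t 20.45 p [ 472.7 -109.9   15.9] F [-1.4  0.6  6.7] w 0.577 ff 62.3 q [-0.39  0.57  2.05  0.3   0.41  0.55]
[[0.921, 0.354, 0.163], [0.348, -0.935, 0.06], [0.174, 0.002, -0.985]]
r [ 5.62566547 -1.51439566 -8.28940379]
79.99653923255546
```

Request:
drive_tool:
  commands: [-1,7.7,0,-43.3,0,0,0,-1,7.7,0,-43.3,0,0,0,-1,7.7,0,-43.3,0,0,0,-1,7.7,0,-43.3,0,0,0,-1,7.7,0,-43.3,0,0,0,-1,29,-32.3,2.8,0,0,0,-1,29,-32.3,2.8,0,0,0,-1,29,-32.3,2.8,0,0,0,-1,29,-32.3,2.8,0,0,0,-1,29,-32.3,2.8,0,0,0]

```text
t: 21.7
position: [0.5516, 0.0944, 0.2465]
ee_rot: [[0.921, 0.353, 0.162], [0.348, -0.936, 0.06], [0.173, 0.001, -0.985]]
contact_force: [0.7, -1.7, -0.3]
width: 0.576
finger_force: 63.3
```

Request:
drive_tool:
  commands: [-1,29,-32.3,2.8,0,0,0,-1,0,0,0,-1.3,0,7.4,-1,0,0,0,-1.3,0,7.4,-1,0,0,0,6.07,0,8.67,-1,0,0,0,6.07,0,8.67,-1,0,0,0,6.07,0,8.67,-1,0,0,0,6.07,0,8.67,-1,0,0,0,6.07,0,8.67,-1,0,0,0,6.07,0,8.67,-1,0,0,0,6.07,0,8.67]

```text
t: 22.95
position: [0.5672, 0.1332, 0.2487]
ee_rot: [[0.636, -0.651, 0.414], [-0.73, -0.335, 0.595], [-0.249, -0.681, -0.689]]
contact_force: [1.0, 0.9, -1.9]
width: 0.58
finger_force: 63.1
```

Request:
drive_tool:
  commands: [-1,0,0,0,6.07,0,8.67,-1,0,0,0,6.07,0,8.67,-1,0,0,0,6.07,0,8.67,-1,0,0,0,6.07,0,8.67,-1,0,0,0,6.07,0,8.67,-1,0,0,0,6.07,0,8.67,-1,0,0,0,6.07,0,8.67,-1,0,0,0,6.07,0,8.67,-1,0,0,0,6.07,0,8.67,-1,0,0,0,6.07,0,8.67]

```text
t: 24.2
position: [0.5669, 0.1333, 0.2483]
ee_rot: [[-0.174, -0.095, 0.98], [-0.014, 0.995, 0.094], [-0.985, 0.003, -0.175]]
contact_force: [1.1, 0.4, -0.9]
width: 0.583
finger_force: 63.2
```

```bash
cat >> seg.py <<'E'
def rplace(name,O,S,back=1):
    k=np.load(name+".npz"); Rk,pk=k["R"],k["p"]; r=Rk.T@(np.array(O)-pk); r[1]=0
    ax=Rk.T@np.cross(Rk[:,1],[0,0,1]); ax/=np.linalg.norm(ax)
    if (Rk@ax)[0]>0: ax=-ax
    s=get_state(); R=s["ee_rot"]; u=R@ax; v=np.cross(u,[0,0,1]); n=np.linalg.norm(v); ang=np.arctan2(n,u[2])
    Rt=Ro.from_rotvec(v/n*ang).as_matrix()@R; pt=np.r_[S,.0455]-Rt@r
    print("tilt deg",np.degrees(ang),"target",np.round(pt*1000,1))
    return run([(pt+[0,0,.02],Rt,True),(pt,Rt,True)])
E
python3 - <<'E'
from seg import *
pose(); rplace("blue",[.476,-.107,.025],[.617,.133])
E
```

```text
t 24.2 p [566.9 133.3 248.3] F [ 1.1  0.4 -0.9] w 0.583 ff 63.2 q [0.19 0.39 2.32 3.26 0.97 1.52]
[[-0.174, -0.095, 0.98], [-0.014, 0.995, 0.094], [-0.985, 0.003, -0.175]]
tilt deg 0.1628616559319169 target [626.1 133.9  49.6]
 ROW (1, [0, 0, 0, 0.0, -0.0, -0.2])
 ROW (4, [41.4, -1.2, 22.3, 0, 0, 0])
  end [567. 133. 248.] [0.19 0.39 2.32 3.26 0.97 1.52] minmargin 0.33 maxstep 0.0
  end [626. 134.  70.] [0.17 0.92 2.13 3.21 1.3  1.56] minmargin 0.33 maxstep 0.14
 ROW (1, [0, 0, 0, 0.0, -0.0, 0.0])
 ROW (1, [19.7, -0.2, 3.5, 0, 0, 0])
  end [626. 134.  70.] [0.17 0.92 2.13 3.21 1.3  1.56] minmargin 0.52 maxstep 0
  end [626. 134.  50.] [0.17 0.97 2.11 3.21 1.34 1.57] minmargin 0.52 maxstep 0.05
```

Request:
drive_tool:
  commands: [-1,41.4,-1.2,22.3,0,0,0,-1,41.4,-1.2,22.3,0,0,0,-1,41.4,-1.2,22.3,0,0,0,-1,41.4,-1.2,22.3,0,0,0,-1,14,0,2.5,0,0,0,-1,3,0,0.5,0,0,0,-1,2,0,0.5,0,0,0,-1,0.6,0,0,0,0,0,-1,0,0,0,0,0,0,-1,0,0,0,0,0,0]

```text
t: 25.45
position: [0.6264, 0.1344, 0.0498]
ee_rot: [[-0.173, -0.1, 0.98], [-0.019, 0.995, 0.098], [-0.985, -0.002, -0.174]]
contact_force: [0.3, -0.1, -2.1]
width: 0.579
finger_force: 63.1
```

Request:
drive_tool:
  commands: [-1,1,0,0,0,0,0,-1,0,0,0,0,0,0,0.3,0,0,0,0,0,0,0.6,0,0,0,0,0,0,1,0,0,0,0,0,0,1,0,0,-15,0,0,0,1,0,0,-40,0,0,0,1,0,0,-40,0,0,0,1,-40,0,-20,0,0,0,1,-40,0,0,0,0,0]

```text
t: 26.7
position: [0.5251, 0.1244, 0.1468]
ee_rot: [[-0.179, -0.1, 0.979], [-0.02, 0.995, 0.098], [-0.984, -0.002, -0.18]]
contact_force: [0.9, -0.1, -0.4]
width: 1.003
finger_force: 0.0
```

```bash
python3 - <<'E'
from seg import *
s=pose()
im=grab_frame("top"); cv2.imwrite("pics/t4.png",cv2.resize(im[150:300,120:440],(800,375),interpolation=cv2.INTER_CUBIC)[...,::-1])
E
```

```text
t 26.7 p [525.1 124.4 146.8] F [ 0.9 -0.1 -0.4] w 1.003 ff 0.0 q [0.19 0.7  2.41 3.23 1.36 1.57]
[[-0.179, -0.1, 0.979], [-0.02, 0.995, 0.098], [-0.984, -0.002, -0.18]]
```

View pics/t4.png

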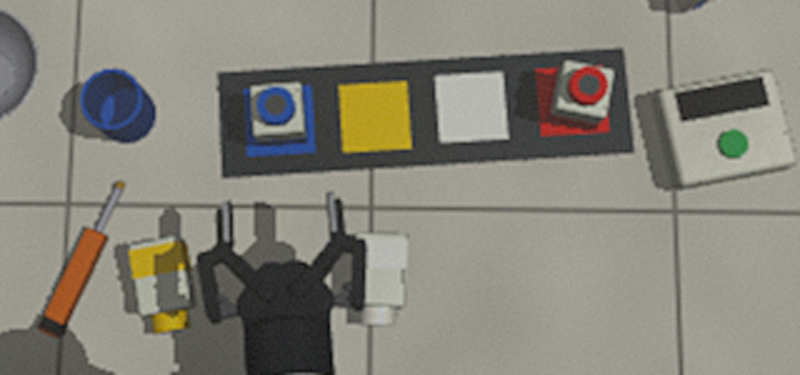

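The top crop shows blue standing with its cap at (275,105) and red with its cap at (588,86), both inside their squares. Next is white.

```bash
python3 - <<'E'
from seg import *
c=calibration("top"); f=lambda x,y,z:cast(c,(120+x/2.5,150+y/2.5),z)
print("blue cap",f(275,105,.088)*1000,"red cap",f(588,86,.088)*1000)
C=[f(*u,.05) for u in ((357,234),(409,234),(405,306),(357,307))]; print(np.round(1000*np.array(C)[:,:2])); print("cap",f(379,317,.04)*1000)
O=np.array([.455,.031]); psi=0.; d=np.array([1.,0]); g=O-.008*d
a=80; R=Rpick(psi,a); pk=np.r_[g,.027]+.011*R[:,2]; print(pk)
st=run([[(2,[-50,0,0,0,0,0])],[(17,[0,0,0,-6.07,0,-8.67])],(pk-.10*R[:,2],R),[(3,[0,0,33.3,0,0,0])]])
print("carry")
S=np.array([.634,-.063]); psi2=-.05; R1=Rpick(psi2,a)
st=run([(st[1]+[0,0,.22],R,False),(np.r_[S[0]-.05,S[1],.25],R1,False),swing(a)],st)
E
```

```text
blue cap [615.76182679 132.74420825  88.        ] red cap [ 637.98907783 -165.59991117   88.        ]
[[497.  53.]
 [498.   3.]
 [430.   7.]
 [428.  52.]]
cap [419.08226618  31.06607115  40.        ]
[0.44891013 0.031      0.01616711]
 ROW (2, [-50, 0, 0, 0, 0, 0])
  end [544. 127. 251.] [0.18 0.36 2.38 3.24 1.   1.53] minmargin 0.25 maxstep 0.18
 ROW (17, [0, 0, 0, -6.07, 0, -8.67])
  end [544. 127. 251.] [ 0.15  0.28  1.74 -0.01  0.95  1.63] minmargin 0.26 maxstep 0.23
 ROW (1, [0, 0, 0, -1.0, -0.1, 5.6])
 ROW (5, [-26.9, 19.1, 22.9, 0, 0, 0])
  end [544. 127. 251.] [ 0.16  0.28  1.74 -0.03  0.95  1.75] minmargin 0.88 maxstep 0.12
  end [432.  31. 115.] [-0.04  0.28  2.17  0.01  0.52  1.52] minmargin 0.45 maxstep 0.12
 ROW (3, [0, 0, 33.3, 0, 0, 0])
  end [449.  31.  16.] [-0.04  0.53  2.16  0.02  0.28  1.51] minmargin 0.21 maxstep 0.09
carry
 ROW (5, [7.7, 0.0, -43.3, 0, 0, 0])
 ROW (1, [0, 0, 0, 0.0, -0.0, 0.0])
  end [449.  31. 236.] [-0.04  0.09  2.01  0.01  0.87  1.53] minmargin 0.32 maxstep 0.12
  end [449.  31. 236.] [-0.04  0.09  2.01  0.01  0.87  1.53] minmargin 0.32 maxstep 0.12
 ROW (4, [33.8, 23.5, 2.5, 0, 0, 0])
 ROW (1, [0, 0, 0, -0.5, -0.0, 2.8])
  end [584. -63. 250.] [-0.2   0.33  1.67  0.04  0.97  1.35] minmargin 0.72 maxstep 0.09
  end [584. -63. 250.] [-0.2   0.33  1.67  0.03  0.97  1.41] minmargin 0.72 maxstep 0.09
 ROW (17, [0, 0, 0, np.float64(6.07), np.float64(0.0), np.float64(8.67)])
  end [584. -63. 250.] [-0.29  0.39  2.32  2.85  0.98  1.69] minmargin 0.33 maxstep 0.22
```

Request:
drive_tool:
  commands: [1,-50,0,0,0,0,0,1,-50,0,0,0,0,0,1,0,0,0,-6.07,0,-8.67,1,0,0,0,-6.07,0,-8.67,1,0,0,0,-6.07,0,-8.67,1,0,0,0,-6.07,0,-8.67,1,0,0,0,-6.07,0,-8.67,1,0,0,0,-6.07,0,-8.67,1,0,0,0,-6.07,0,-8.67,1,0,0,0,-6.07,0,-8.67]

```text
t: 28.0
position: [0.5435, 0.1266, 0.245]
ee_rot: [[0.434, -0.712, 0.552], [-0.777, 0.016, 0.63], [-0.457, -0.702, -0.546]]
contact_force: [-0.8, 0.8, -0.5]
width: 0.999
finger_force: 0.0
```

Request:
drive_tool:
  commands: [1,0,0,0,-6.07,0,-8.67,1,0,0,0,-6.07,0,-8.67,1,0,0,0,-6.07,0,-8.67,1,0,0,0,-6.07,0,-8.67,1,0,0,0,-6.07,0,-8.67,1,0,0,0,-6.07,0,-8.67,1,0,0,0,-6.07,0,-8.67,1,0,0,0,-6.07,0,-8.67,1,0,0,0,-6.07,0,-8.67,1,0,0,0,-1,0,5.6]

```text
t: 29.25
position: [0.5432, 0.1272, 0.2446]
ee_rot: [[0.986, 0.001, 0.169], [0.002, -1.0, -0.003], [0.169, 0.004, -0.986]]
contact_force: [0.4, -0.2, -0.1]
width: 1.0
finger_force: 0.0
```

Request:
drive_tool:
  commands: [1,-26.9,19.1,22.9,0,0,0,1,-26.9,19.1,22.9,0,0,0,1,-26.9,19.1,22.9,0,0,0,1,-26.9,19.1,22.9,0,0,0,1,-26.9,19.1,22.9,0,0,0,1,0,0,0,0,0,0,1,0,0,0,0,0,0,1,0,0,0,0,0,0,1,0,0,0,0,0,0,1,0,0,0,0,0,0]

```text
t: 30.5
position: [0.4322, 0.0311, 0.11]
ee_rot: [[0.985, 0.0, 0.173], [0.0, -1.0, -0.001], [0.173, 0.001, -0.985]]
contact_force: [-0.7, 0.1, 0.4]
width: 1.0
finger_force: 0.0
```

```bash
python3 - <<'E'
from seg import *
pose(); R=Rpick(0,80); plan([.4489,.030,.0162],R)
E
```

```text
t 30.5 p [432.2  31.1 110. ] F [-0.7  0.1  0.4] w 1.0 ff 0.0 q [-0.04  0.29  2.16  0.01  0.52  1.52]
[[0.985, 0.0, 0.173], [0.0, -1.0, -0.001], [0.173, 0.001, -0.985]]
cur mm [432.2  31.1 110. ] rot tool deg [0.1 0.1 0. ] shift cur axes [ 0.3  1.  95.3] shift target axes [ 0.2  1.1 95.3]
```

Request:
drive_tool:
  commands: [1,0,1,40,0,0,0,1,0,0,35,0,0,0,1,0,0,20,0,0,0,1,0,0,0,0,0,0,-1,0,0,0,0,0,0,-1,0,0,0,0,0,0,-1,0,0,0,0,0,0,-1,0,0,0,0,0,0,-1,0,0,0,0,0,0,-1,0,0,0,0,0,0]
  grip_force: 60

```text
t: 31.75
position: [0.4488, 0.0299, 0.0173]
ee_rot: [[0.985, -0.0, 0.174], [0.0, -1.0, -0.001], [0.174, 0.001, -0.985]]
contact_force: [-2.4, -0.0, 9.1]
width: 0.578
finger_force: 61.8
```

```bash
python3 - <<'E'
from seg import *
s=pose(); np.savez("white.npz",p=s["position"],R=s["ee_rot"])
E
```

```text
t 31.75 p [448.8  29.9  17.3] F [-2.4 -0.   9.1] w 0.578 ff 61.8 q [-0.04  0.52  2.16  0.02  0.29  1.51]
[[0.985, -0.0, 0.174], [0.0, -1.0, -0.001], [0.174, 0.001, -0.985]]
```

Request:
drive_tool:
  commands: [-1,7.7,0,-43.3,0,0,0,-1,7.7,0,-43.3,0,0,0,-1,7.7,0,-43.3,0,0,0,-1,7.7,0,-43.3,0,0,0,-1,7.7,0,-43.3,0,0,0,-1,33.8,23.5,2.5,0,0,0,-1,33.8,23.5,2.5,0,0,0,-1,33.8,23.5,2.5,0,0,0,-1,33.8,23.5,2.5,0,0,0,-1,0,0,0,-0.5,0,2.8]

```text
t: 33.0
position: [0.585, -0.0655, 0.2499]
ee_rot: [[0.984, -0.052, 0.173], [-0.051, -0.999, -0.011], [0.173, 0.001, -0.985]]
contact_force: [-0.9, 0.8, -1.8]
width: 0.582
finger_force: 63.9
```

Request:
drive_tool:
  commands: [-1,0,0,0,6.07,0,8.67,-1,0,0,0,6.07,0,8.67,-1,0,0,0,6.07,0,8.67,-1,0,0,0,6.07,0,8.67,-1,0,0,0,6.07,0,8.67,-1,0,0,0,6.07,0,8.67,-1,0,0,0,6.07,0,8.67,-1,0,0,0,6.07,0,8.67,-1,0,0,0,6.07,0,8.67,-1,0,0,0,6.07,0,8.67]

```text
t: 34.25
position: [0.5835, -0.0642, 0.2501]
ee_rot: [[0.204, -0.665, 0.719], [-0.799, 0.311, 0.514], [-0.566, -0.679, -0.468]]
contact_force: [0.0, 0.4, -1.9]
width: 0.581
finger_force: 63.9
```

Request:
drive_tool:
  commands: [-1,0,0,0,6.07,0,8.67,-1,0,0,0,6.07,0,8.67,-1,0,0,0,6.07,0,8.67,-1,0,0,0,6.07,0,8.67,-1,0,0,0,6.07,0,8.67,-1,0,0,0,6.07,0,8.67,-1,0,0,0,6.07,0,8.67,-1,0,0,0,0,0,0,-1,0,0,0,0,0,0,-1,0,0,0,0,0,0]

```text
t: 35.5
position: [0.584, -0.0645, 0.25]
ee_rot: [[-0.174, 0.048, 0.984], [0.005, 0.999, -0.048], [-0.985, -0.004, -0.174]]
contact_force: [-0.5, -0.0, -2.6]
width: 0.58
finger_force: 64.0
```

```bash
python3 - <<'E'
from seg import *
pose(); rplace("white",[.455,.030,.025],[.634,-.063])
E
```

```text
t 35.5 p [584.  -64.5 250. ] F [-0.5 -0.  -2.6] w 0.58 ff 64.0 q [-0.3   0.39  2.32  2.85  0.98  1.69]
[[-0.174, 0.048, 0.984], [0.005, 0.999, -0.048], [-0.985, -0.004, -0.174]]
tilt deg 0.22390503029128753 target [641.7 -63.4  51.7]
 ROW (1, [0, 0, 0, -0.0, -0.0, 0.2])
 ROW (4, [41.4, 1.0, 21.9, 0, 0, 0])
  end [584. -64. 250.] [-0.3   0.39  2.32  2.85  0.98  1.69] minmargin 0.33 maxstep 0.0
  end [641. -63.  72.] [-0.25  0.92  2.12  2.94  1.3   1.59] minmargin 0.33 maxstep 0.14
 ROW (1, [0, 0, 0, -0.0, -0.0, 0.0])
 ROW (1, [19.6, 0.0, 3.7, 0, 0, 0])
  end [641. -63.  72.] [-0.25  0.92  2.12  2.94  1.3   1.59] minmargin 0.53 maxstep 0
  end [642. -63.  52.] [-0.25  0.97  2.11  2.94  1.33  1.58] minmargin 0.53 maxstep 0.05
```

Request:
drive_tool:
  commands: [-1,41.4,1,21.9,0,0,0,-1,41.4,1,21.9,0,0,0,-1,41.4,1,21.9,0,0,0,-1,41.4,1,21.9,0,0,0,-1,14,0,2.6,0,0,0,-1,3,0,0.6,0,0,0,-1,2,0,0.5,0,0,0,-1,0.6,0,0,0,0,0,-1,1,0,0,0,0,0,-1,0,0,0,0,0,0]

```text
t: 36.75
position: [0.6416, -0.0633, 0.0518]
ee_rot: [[-0.172, 0.049, 0.984], [0.006, 0.999, -0.049], [-0.985, -0.002, -0.172]]
contact_force: [-4.0, -0.3, 7.0]
width: 0.577
finger_force: 64.6
```

Request:
drive_tool:
  commands: [-1,0,0,0,0,0,0,0.3,0,0,0,0,0,0,0.6,0,0,0,0,0,0,1,0,0,0,0,0,0,1,0,0,-15,0,0,0,1,0,0,-40,0,0,0,1,0,0,-40,0,0,0,1,-40,0,-20,0,0,0,1,-40,0,0,0,0,0,1,-20,0,0,0,0,0]

```text
t: 38.0
position: [0.5448, -0.0582, 0.1707]
ee_rot: [[-0.174, 0.049, 0.984], [0.006, 0.999, -0.049], [-0.985, -0.002, -0.174]]
contact_force: [0.3, 0.4, 0.1]
width: 1.0
finger_force: 0.0
```

```bash
python3 - <<'E'
from seg import *
s=pose()
im=grab_frame("top"); cv2.imwrite("pics/t5.png",cv2.resize(im[150:300,120:440],(800,375),interpolation=cv2.INTER_CUBIC)[...,::-1])
E
```

```text
t 38.0 p [544.8 -58.2 170.7] F [0.3 0.4 0.1] w 1.0 ff 0.0 q [-0.31  0.62  2.41  2.87  1.29  1.6 ]
[[-0.174, 0.049, 0.984], [0.006, 0.999, -0.049], [-0.985, -0.002, -0.174]]
```

View pics/t5.png

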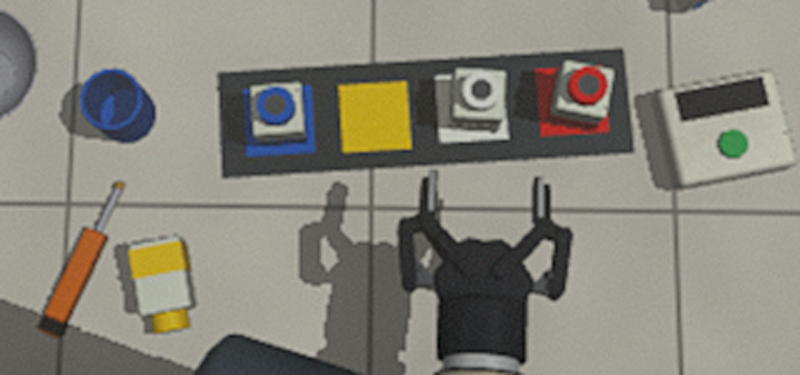

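White is up, with its cap at (481,91) in the crop. Yellow lies with far edge midpoint about (154,240), near edge about (167,308) and cap about (170,321).

```bash
python3 - <<'E'
from seg import *
c=calibration("top"); f=lambda x,y,z:cast(c,(120+x/2.5,150+y/2.5),z)
print("white cap",f(481,91,.088)*1000)
im=cv2.imread("pics/t5.png")[...,::-1].copy()
bl=[(b[0],b[1]) for b in blobs(im,"yellow",100)]; print(bl)
F=f(154,240,.05);N=f(167,308,.05);C=f(170,321,.04); print(F*1000,N*1000,C*1000)
v=(F-C)[:2]; psi=np.arctan2(v[1],v[0]); d=v/np.linalg.norm(v); O=(F+N)[:2]/2-.009*d; print("psi",psi,"O",O)
g=O-.008*d; a=80; R=Rpick(psi,a); pk=np.r_[g,.027]+.011*R[:,2]; print(pk)
st=run([[(2,[-50,0,0,0,0,0])],[(17,[0,0,0,-6.07,0,-8.67])],(pk-.10*R[:,2],R)])
st=run([[(3,[0,0,33.3,0,0,0])]],st)
print("carry")
S=np.array([.6235,.0365]); psi2=0.03; R1=Rpick(psi2,a)
st=run([(st[1]+[0,0,.22],R,False),(np.r_[S[0]-.05,S[1],.25],R1,False),swing(a)],st)
E
```

```text
white cap [631.8343251  -63.45739907  88.        ]
[(array([374.7, 116.5]), np.int32(4764)), (array([158.5, 259.2]), np.int32(1581)), (array([170.2, 320.5]), np.int32(656))]
[489.16537182 248.64442572  50.        ] [424.71007685 233.39830629  50.        ] [412.69913087 231.52865286  40.        ]
psi 0.2202047023166021 O [0.44815505 0.2390555 ]
[0.44221223 0.23772529 0.01616711]
 ROW (2, [-50, 0, 0, 0, 0, 0])
  end [563. -59. 271.] [-0.3   0.31  2.36  2.84  0.94  1.71] minmargin 0.25 maxstep 0.17
 ROW (17, [0, 0, 0, -6.07, 0, -8.67])
  end [563. -59. 271.] [-0.2   0.27  1.7   0.03  1.    1.41] minmargin 0.3 maxstep 0.23
 ROW (2, [0, 0, 0, 1.4, -0.1, -7.6])
 ROW (8, [-12.0, -39.4, 17.7, 0, 0, 0])
  end [563. -59. 271.] [-0.22  0.27  1.69  0.09  1.02  1.09] minmargin 0.94 maxstep 0.16
  end [425. 234. 115.] [ 0.43  0.36  2.03 -0.06  0.58  1.83] minmargin 0.51 maxstep 0.16
 ROW (3, [0, 0, 33.3, 0, 0, 0])
  end [442. 237.  17.] [ 0.42  0.58  2.02 -0.09  0.37  1.85] minmargin 0.3 maxstep 0.08
carry
 ROW (5, [7.6, -0.0, -43.3, 0, 0, 0])
 ROW (1, [0, 0, 0, -0.0, 0.1, -0.0])
  end [442. 237. 236.] [ 0.42  0.19  1.89 -0.04  0.89  1.79] minmargin 0.4 maxstep 0.11
  end [442. 237. 236.] [ 0.42  0.19  1.89 -0.04  0.89  1.79] minmargin 0.4 maxstep 0.11
 ROW (5, [17.1, 44.9, 0.2, 0, 0, 0])
 ROW (2, [0, 0, 0, -0.9, -0.0, 5.4])
  end [574.  37. 250.] [-0.04  0.31  1.7   0.05  0.97  1.29] minmargin 0.78 maxstep 0.12
  end [574.  37. 250.] [-0.02  0.31  1.7   0.01  0.96  1.51] minmargin 0.78 maxstep 0.12
 ROW (17, [0, 0, 0, np.float64(6.07), np.float64(0.0), np.float64(8.67)])
  end [574.  37. 250.] [-0.05  0.38  2.35  3.04  0.98  1.61] minmargin 0.3 maxstep 0.23
```

Request:
drive_tool:
  commands: [1,-50,0,0,0,0,0,1,-50,0,0,0,0,0,1,0,0,0,-6.07,0,-8.67,1,0,0,0,-6.07,0,-8.67,1,0,0,0,-6.07,0,-8.67,1,0,0,0,-6.07,0,-8.67,1,0,0,0,-6.07,0,-8.67,1,0,0,0,-6.07,0,-8.67,1,0,0,0,-6.07,0,-8.67,1,0,0,0,-6.07,0,-8.67]

```text
t: 39.3
position: [0.5619, -0.0586, 0.2661]
ee_rot: [[0.314, -0.702, 0.639], [-0.832, 0.121, 0.541], [-0.458, -0.701, -0.546]]
contact_force: [0.1, 1.0, -0.5]
width: 0.998
finger_force: 0.0
```

Request:
drive_tool:
  commands: [1,0,0,0,-6.07,0,-8.67,1,0,0,0,-6.07,0,-8.67,1,0,0,0,-6.07,0,-8.67,1,0,0,0,-6.07,0,-8.67,1,0,0,0,-6.07,0,-8.67,1,0,0,0,-6.07,0,-8.67,1,0,0,0,-6.07,0,-8.67,1,0,0,0,-6.07,0,-8.67,1,0,0,0,-6.07,0,-8.67,1,0,0,0,1.4,0,-7.6]

```text
t: 40.55
position: [0.5617, -0.0575, 0.2658]
ee_rot: [[0.982, 0.092, 0.166], [0.091, -0.996, 0.015], [0.167, 0.001, -0.986]]
contact_force: [0.1, -0.3, -0.2]
width: 1.004
finger_force: 0.0
```

Request:
drive_tool:
  commands: [1,0,0,0,1.4,0,-7.6,1,-12,-39.4,17.7,0,0,0,1,-12,-39.4,17.7,0,0,0,1,-12,-39.4,17.7,0,0,0,1,-12,-39.4,17.7,0,0,0,1,-12,-39.4,17.7,0,0,0,1,-12,-39.4,17.7,0,0,0,1,-12,-39.4,17.7,0,0,0,1,-12,-39.4,17.7,0,0,0,1,0,0,0,0,0,0]

```text
t: 41.8
position: [0.4227, 0.234, 0.1093]
ee_rot: [[0.962, 0.221, 0.161], [0.218, -0.975, 0.036], [0.165, 0.001, -0.986]]
contact_force: [-0.3, 0.2, 0.4]
width: 1.002
finger_force: 0.0
```

```bash
python3 - <<'E'
from seg import *
pose(); R=Rpick(.22,80); plan([.4422,.2377,.0162],R)
c=calibration("wrist"); im=grab_frame("wrist"); cv2.imwrite("pics/w4.png",im[...,::-1])
for n in("yellow","orange"):
  for ce,a,r in blobs(im,n,200): print(n,ce,a,r,np.round(1000*cast(c,ce,.05,True)),np.round(1000*cast(c,ce,.022,True)))
E
```

```text
t 41.8 p [422.7 234.  109.3] F [-0.3  0.2  0.4] w 1.002 ff 0.0 q [ 0.43  0.37  2.03 -0.06  0.58  1.82]
[[0.962, 0.221, 0.161], [0.218, -0.975, 0.036], [0.165, 0.001, -0.986]]
cur mm [422.7 234.  109.3] rot tool deg [0.  0.5 0.2] shift cur axes [ 4.2  0.7 95.1] shift target axes [ 3.4  0.6 95.1]
yellow [474.7  67.4] 2473 ((473.5, 67.0), (72.0, 45.0), 90.0) [589.  77.  50.] [606.  54.  22.]
yellow [253.  149.2] 2943 ((253.5, 149.0), (40.0, 73.0), 90.0) [471. 246.  50.] [471. 246.  22.]
yellow [252.2 230.5] 922 ((252.0, 231.0), (22.0, 44.0), 90.0) [415. 234.  50.] [408. 233.  22.]
orange [153.5 140.4] 2737 ((151.42282104492188, 144.89596557617188), (29.246578216552734, 112.89015197753906), 34.99201965332031) [462. 316.  50.] [462. 326.  22.]
```

Yellow is centred in the jaws in the wrist image (u≈253). Gripping.

Request:
drive_tool:
  commands: [1,4,0.7,40,0,0.5,0,1,0,0,35,0,0,0,1,0,0,20,0,0,0,1,0,0,0,0,0,0,-1,0,0,0,0,0,0,-1,0,0,0,0,0,0,-1,0,0,0,0,0,0,-1,0,0,0,0,0,0,-1,0,0,0,0,0,0,-1,0,0,0,0,0,0]
  grip_force: 60

```text
t: 43.1
position: [0.4468, 0.2376, 0.0202]
ee_rot: [[0.96, 0.218, 0.178], [0.214, -0.976, 0.041], [0.183, -0.001, -0.983]]
contact_force: [-1.8, -2.8, 8.5]
width: 0.582
finger_force: 62.6
```

```bash
python3 - <<'E'
from seg import *
s=pose(); np.savez("yellow.npz",p=s["position"],R=s["ee_rot"])
E
```

```text
t 43.1 p [446.8 237.6  20.2] F [-1.8 -2.8  8.5] w 0.582 ff 62.6 q [ 0.41  0.58  2.02 -0.09  0.37  1.85]
[[0.96, 0.218, 0.178], [0.214, -0.976, 0.041], [0.183, -0.001, -0.983]]
```

Request:
drive_tool:
  commands: [-1,7.7,0,-43.3,0,0,0,-1,7.7,0,-43.3,0,0,0,-1,7.7,0,-43.3,0,0,0,-1,7.7,0,-43.3,0,0,0,-1,7.7,0,-43.3,0,0,0,-1,17,45,0,0,0,0,-1,17,45,0,0,0,0,-1,17,45,0,0,0,0,-1,17,45,0,0,0,0,-1,17,45,0,0,0,0]

```text
t: 44.35
position: [0.576, 0.0342, 0.2546]
ee_rot: [[0.96, 0.218, 0.177], [0.214, -0.976, 0.041], [0.181, -0.001, -0.983]]
contact_force: [0.6, 0.6, -1.6]
width: 0.58
finger_force: 63.6
```

Request:
drive_tool:
  commands: [-1,0,0,0,-0.9,0,5.4,-1,0,0,0,-0.9,0,5.4,-1,0,0,0,6.07,0,8.67,-1,0,0,0,6.07,0,8.67,-1,0,0,0,6.07,0,8.67,-1,0,0,0,6.07,0,8.67,-1,0,0,0,6.07,0,8.67,-1,0,0,0,6.07,0,8.67,-1,0,0,0,6.07,0,8.67,-1,0,0,0,6.07,0,8.67]

```text
t: 45.6
position: [0.5755, 0.0354, 0.2545]
ee_rot: [[0.482, -0.696, 0.532], [-0.801, -0.104, 0.589], [-0.355, -0.71, -0.608]]
contact_force: [0.8, -0.1, -1.7]
width: 0.576
finger_force: 63.5
```

Request:
drive_tool:
  commands: [-1,0,0,0,6.07,0,8.67,-1,0,0,0,6.07,0,8.67,-1,0,0,0,6.07,0,8.67,-1,0,0,0,6.07,0,8.67,-1,0,0,0,6.07,0,8.67,-1,0,0,0,6.07,0,8.67,-1,0,0,0,6.07,0,8.67,-1,0,0,0,6.07,0,8.67,-1,0,0,0,6.07,0,8.67,-1,0,0,0,0,0,0]

```text
t: 46.85
position: [0.5754, 0.0371, 0.2543]
ee_rot: [[-0.167, -0.033, 0.985], [-0.003, 0.999, 0.033], [-0.986, 0.003, -0.167]]
contact_force: [-0.3, -0.5, -1.7]
width: 0.578
finger_force: 63.6
```

```bash
python3 - <<'E'
from seg import *
pose(); rplace("yellow",[.4485,.239,.025],[.6235,.0365])
E
```

```text
t 46.85 p [575.4  37.1 254.3] F [-0.3 -0.5 -1.7] w 0.578 ff 63.6 q [-0.06  0.37  2.35  3.04  0.98  1.62]
[[-0.167, -0.033, 0.985], [-0.003, 0.999, 0.033], [-0.986, 0.003, -0.167]]
tilt deg 0.9490720436394766 target [628.3  36.7  47.5]
 ROW (1, [0, 0, 0, 0.0, 0.9, -0.2])
 ROW (4, [43.5, -0.5, 21.5, 0, 0, 0])
  end [575.  37. 254.] [-0.06  0.36  2.34  3.03  0.95  1.62] minmargin 0.31 maxstep 0.03
  end [628.  37.  68.] [-0.05  0.92  2.16  3.06  1.33  1.58] minmargin 0.31 maxstep 0.15
 ROW (1, [0, 0, 0, 0.0, 0.0, 0.0])
 ROW (1, [19.7, -0.1, 3.6, 0, 0, 0])
  end [628.  37.  68.] [-0.05  0.92  2.16  3.06  1.33  1.58] minmargin 0.49 maxstep 0
  end [628.  37.  48.] [-0.05  0.97  2.14  3.06  1.36  1.57] minmargin 0.49 maxstep 0.05
```

Request:
drive_tool:
  commands: [-1,0,0,0,0,0.9,0,-1,43.5,-0.5,21.5,0,0,0,-1,43.5,-0.5,21.5,0,0,0,-1,43.5,-0.5,21.5,0,0,0,-1,43.5,-0.5,21.5,0,0,0,-1,12,0,2.2,0,0,0,-1,3,0,0.5,0,0,0,-1,2,0,0.5,0,0,0,-1,1.5,0,0,0,0,0,-1,0,0,0,0,0,0]

```text
t: 48.1
position: [0.6285, 0.036, 0.0493]
ee_rot: [[-0.181, -0.03, 0.983], [-0.002, 1.0, 0.03], [-0.983, 0.003, -0.181]]
contact_force: [0.5, -0.4, -2.4]
width: 0.576
finger_force: 63.5
```

Request:
drive_tool:
  commands: [-1,1.2,0,0,0,0,0,-1,1,0,0,0,0,0,-1,0.8,0,0,0,0,0,-1,0,0,0,0,0,0,-1,0,0,0,0,0,0,-1,0,0,0,0,0,0,-1,0,0,0,0,0,0,-1,0,0,0,0,0,0,-1,0,0,0,0,0,0,-1,0,0,0,0,0,0]

```text
t: 49.35
position: [0.6279, 0.0359, 0.0461]
ee_rot: [[-0.181, -0.03, 0.983], [-0.002, 1.0, 0.03], [-0.984, 0.003, -0.181]]
contact_force: [-3.3, -0.3, 4.6]
width: 0.578
finger_force: 64.3
```

Touching the bench. I'll release, retreat and check the caps numerically.

Request:
drive_tool:
  commands: [0.3,0,0,0,0,0,0,0.6,0,0,0,0,0,0,1,0,0,0,0,0,0,1,0,0,-15,0,0,0,1,0,0,-40,0,0,0,1,0,0,-40,0,0,0,1,-40,0,-20,0,0,0,1,-50,0,0,0,0,0,1,-50,0,0,0,0,0,1,-20,0,0,0,0,0]

```text
t: 50.6
position: [0.5434, 0.0329, 0.2267]
ee_rot: [[-0.179, -0.03, 0.983], [-0.002, 1.0, 0.03], [-0.984, 0.003, -0.179]]
contact_force: [-0.8, 0.8, -0.8]
width: 1.004
finger_force: 0.0
```

```bash
cat >> h.py <<'E'
def caps(im):
    """cap-ring circles from the top view: dark tag inside each cap, at z=.088"""
    c=calibration("top"); out={}
    for n in ("yellow","blue","red"):
        out[n]=[(np.round(1000*cast(c,b[0],.088)[:2]),b[1],np.round(b[0],1)) for b in blobs(im,n,12) if 160<b[0][1]<215 and 205<b[0][0]<380]
    return out
E
python3 - <<'E'
from seg import *
pose()
im=grab_frame("top"); cv2.imwrite("pics/t6.png",cv2.resize(im[150:300,120:440],(800,375),interpolation=cv2.INTER_CUBIC)[...,::-1])
print(caps(im)); c=calibration("top")
for b in blobs(im,"orange",50): 
    bx=cv2.boxPoints(b[2]); print(b[0],b[1],bx.tolist(),[np.round(1000*cast(c,x,.022)[:2]).tolist() for x in bx])
E
```

```text
t 50.6 p [543.4  32.9 226.7] F [-0.8  0.8 -0.8] w 1.004 ff 0.0 q [-0.07  0.42  2.42  3.03  1.1   1.61]
[[-0.179, -0.03, 0.983], [-0.002, 1.0, 0.03], [-0.984, 0.003, -0.179]]
{'yellow': [(array([622.,  36.]), np.int32(123), array([270.6, 190.1])), (array([595.,  41.]), np.int32(281), array([268.5, 200.9]))], 'blue': [(array([615., 133.]), np.int32(106), array([229.9, 192.4])), (array([588., 117.]), np.int32(187), array([236.3, 203.5]))], 'red': [(array([ 616., -137.]), np.int32(206), array([343.2, 193.4])), (array([ 639., -164.]), np.int32(115), array([354.6, 184.1]))]}
[149.7 260.3] 349 [[137.1999969482422, 275.6000061035156], [154.59999084472656, 240.80001831054688], [162.59999084472656, 244.80001831054688], [145.1999969482422, 279.6000061035156]] [[418.0, 358.0], [503.0, 321.0], [494.0, 300.0], [409.0, 338.0]]
```

View pics/t6.png

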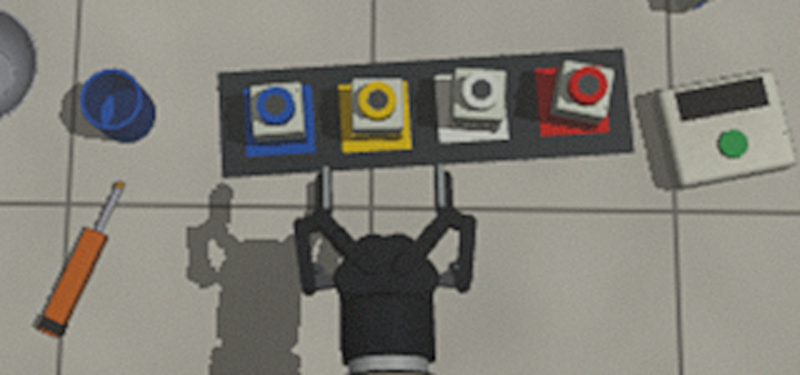

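All four bottles stand on their squares. Tags: blue (615,133), yellow (622,36), white (632,-63), red (639,-164). The wand tip is at crop (119,184). Planning the wand pick next.

```bash
python3 - <<'E'
from seg import *
c=calibration("top"); T=cast(c,(120+119/2.5,150+184/2.5),.011); print("tip",T*1000)
front=np.array([.4985,.3105]); tail=np.array([.4135,.348]); d=T[:2]-(front+tail)/2; psi=np.arctan2(d[1],d[0]); d/=np.linalg.norm(d); print("psi",psi,np.arctan2(*(front-tail)[::-1]))
tipd=T[:2]+.004*d; O=front-.055*d; print("O",O,"dist",np.linalg.norm(tipd-O))
a=80; g=O-.010*d; R=Rpick(psi,a); pk=np.r_[g,.014]; print("pk",pk)
s=get_state()
st=run([[(1,[-50,0,0,0,0,0])],[(17,[0,0,0,-6.07,0,-8.67])],(np.r_[g[0]-.017*d[0],g[1]-.017*d[1],.114],R,False),[(3,[0,0,33.3,0,0,0])]])
print("carry")
p2=np.r_[.48,-.20,.33]; R1=Rpick(-.4,a)
st=run([(st[1]+[0,0,.28],R,False),(p2,R1,True),swing(a)],st)
Rt=Rplace(-.4,10); 
run([(np.array([.593,-.315,.25]),Rt),(np.array([.593,-.315,.164]),Rt)],st)
E
```

```text
tip [547.82801685 292.70295775  11.        ]
psi -0.3787762711524623 -0.4154920959408903
O [0.44739852 0.33083811] dist 0.11142564568600871
pk [0.43810734 0.33453594 0.014     ]
 ROW (1, [-50, 0, 0, 0, 0, 0])
  end [553.  33. 277.] [-0.07  0.27  2.39  3.02  0.91  1.63] minmargin 0.26 maxstep 0.19
 ROW (17, [0, 0, 0, -6.07, 0, -8.67])
  end [553.  33. 277.] [-0.03  0.24  1.71  0.02  1.01  1.5 ] minmargin 0.27 maxstep 0.24
 ROW (8, [-18.5, -38.9, 17.7, 0, 0, 0])
 ROW (3, [0, 0, 0, -1.4, 0.1, 7.7])
  end [422. 341. 114.] [ 0.64  0.46  1.87 -0.15  0.68  2.29] minmargin 0.58 maxstep 0.11
  end [422. 341. 114.] [ 0.67  0.48  1.83 -0.22  0.75  2.77] minmargin 0.1 maxstep 0.17
 ROW (3, [0, 0, 33.3, 0, 0, 0])
  end [438. 335.  15.] [ 0.64  0.66  1.84 -0.28  0.56  2.82] minmargin 0.05 maxstep 0.07
carry
 ROW (6, [8.1, -0.1, -45.9, 0, 0, 0])
 ROW (1, [0, 0, 0, -0.0, -0.1, -0.1])
  end [438. 335. 295.] [ 0.64  0.26  1.64 -0.16  1.15  2.65] minmargin 0.09 maxstep 0.1
  end [438. 335. 295.] [ 0.64  0.27  1.64 -0.16  1.15  2.65] minmargin 0.09 maxstep 0.1
 ROW (1, [0, 0, 0, -0.3, 0.0, 1.2])
 ROW (1
[... 187 characters left out ...]
argin 0.2 maxstep 0.12
 ROW (17, [0, 0, 0, np.float64(6.07), np.float64(0.0), np.float64(8.67)])
  end [ 480. -200.  330.] [-0.56  0.05  2.43  2.9   0.75  1.72] minmargin 0.22 maxstep 0.29
 ROW (1, [0, 0, 0, 0.0, -0.1, 0.1])
 ROW (4, [13.2, -15.5, 40.0, 0, 0, 0])
  end [ 480. -200.  330.] [-0.56  0.06  2.43  2.9   0.75  1.72] minmargin 0.22 maxstep 0.0
  end [ 593. -315.  250.] [-0.65  0.48  2.12  2.82  0.88  1.74] minmargin 0.22 maxstep 0.12
 ROW (1, [0, 0, 0, 0.0, 0.0, -0.0])
 ROW (2, [42.4, -0.1, 7.5, 0, 0, 0])
  end [ 593. -315.  250.] [-0.65  0.48  2.12  2.82  0.88  1.74] minmargin 0.53 maxstep 0
  end [ 593. -315.  164.] [-0.65  0.69  2.11  2.86  1.07  1.67] minmargin 0.53 maxstep 0.11
```

```bash
python3 - <<'E'
from seg import *
V=np.diag([-1.,-1,1]); psi=-.39; a=80; g=np.array([.438,.3345]); d=np.array([np.cos(psi),np.sin(psi)])
R=Rpick(psi,a)@V; s=get_state()
st=run([[(1,[-50,0,0,0,0,0])],[(17,[0,0,0,-6.07,0,-8.67])],[(15,[0,0,0,0,0,-10.4])],(np.r_[g-.0176*d,.114],R),[(3,[0,0,33.3,0,0,0])]])
print("carry")
p2=np.r_[.48,-.20,.33]; R1=Rpick(-.4,a)@V
st=run([(st[1]+[0,0,.28],R,False),(p2,R1,True),[(17,[0,0,0,-6.07,0,8.67])]],st)
Rt=Rplace(-.4,10)@V
run([(np.array([.593,-.315,.25]),Rt),(np.array([.593,-.315,.164]),Rt)],st)
E
```

```text
ROW (1, [-50, 0, 0, 0, 0, 0])
  end [553.  33. 277.] [-0.07  0.27  2.39  3.02  0.91  1.63] minmargin 0.26 maxstep 0.19
 ROW (17, [0, 0, 0, -6.07, 0, -8.67])
  end [553.  33. 277.] [-0.03  0.24  1.71  0.02  1.01  1.5 ] minmargin 0.27 maxstep 0.24
 ROW (15, [0, 0, 0, 0, 0, -10.4])
  end [553.  33. 277.] [-0.03  0.24  1.71  0.02  1.01 -1.22] minmargin 0.94 maxstep 0.18
 ROW (1, [0, 0, 0, 4.2, -1.1, -0.4])
 ROW (8, [32.9, 29.4, 14.9, 0, 0, 0])
  end [553.  33. 277.] [ 0.01  0.25  1.7  -0.08  1.03 -1.14] minmargin 0.95 maxstep 0.1
  end [421. 341. 114.] [ 0.67  0.48  1.83 -0.22  0.76 -0.36] minmargin 0.69 maxstep 0.1
 ROW (3, [0, 0, 33.3, 0, 0, 0])
  end [437. 334.  16.] [ 0.64  0.66  1.84 -0.28  0.57 -0.31] minmargin 0.5 maxstep 0.07
carry
 ROW (6, [-8.1, -0.0, -46.0, 0, 0, 0])
 ROW (1, [0, 0, 0, -0.0, -0.0, 0.0])
  end [438. 335. 296.] [ 0.64  0.26  1.64 -0.16  1.15 -0.48] minmargin 0.58 maxstep 0.1
  end [438. 335. 296.] [ 0.64  0.26  1.64 -0.16  1.15 -0.48] minmargin 0.58 maxstep 0.1
 ROW (1, [0, 0, 0, 0.1, -0.0, 0.6])
 ROW (11, [-22.7, -43.3, 0.9, 0, 0, 0])
  end [438. 335. 296.] [ 0.64  0.26  1.64 -0.16  1.15 -0.47] minmargin 1.01 maxstep 0.01
  end [ 480. -201.  330.] [-0.49  0.13  1.72  0.02  1.12 -1.67] minmargin 0.79 maxstep 0.12
 ROW (17, [0, 0, 0, -6.07, 0, 8.67])
  end [ 480. -201.  330.] [-0.57  0.05  2.43  2.9   0.75 -1.42] minmargin 0.22 maxstep 0.29
 ROW (1, [0, 0, 0, -0.0, 0.0, 0.1])
 ROW (4, [-13.1, 15.4, 40.1, 0, 0, 0])
  end [ 480. -201.  330.] [-0.57  0.05  2.43  2.9   0.75 -1.42] minmargin 0.22 maxstep 0.0
  end [ 593. -315.  250.] [-0.65  0.48  2.12  2.81  0.87 -1.4 ] minmargin 0.22 maxstep 0.12
 ROW (1, [0, 0, 0, -0.0, 0.0, -0.0])
 ROW (2, [-42.4, -0.0, 7.4, 0, 0, 0])
  end [ 593. -315.  250.] [-0.65  0.48  2.12  2.81  0.87 -1.4 ] minmargin 0.53 maxstep 0
  end [ 593. -315.  164.] [-0.65  0.69  2.11  2.86  1.07 -1.47] minmargin 0.53 maxstep 0.11
```

Request:
drive_tool:
  commands: [1,-50,0,0,0,0,0,1,0,0,0,-6.07,0,-8.67,1,0,0,0,-6.07,0,-8.67,1,0,0,0,-6.07,0,-8.67,1,0,0,0,-6.07,0,-8.67,1,0,0,0,-6.07,0,-8.67,1,0,0,0,-6.07,0,-8.67,1,0,0,0,-6.07,0,-8.67,1,0,0,0,-6.07,0,-8.67,1,0,0,0,-6.07,0,-8.67]

```text
t: 51.9
position: [0.5517, 0.0332, 0.2713]
ee_rot: [[0.482, -0.709, 0.514], [-0.799, -0.115, 0.591], [-0.36, -0.695, -0.622]]
contact_force: [-0.5, 0.1, -0.1]
width: 1.0
finger_force: 0.0
```

Request:
drive_tool:
  commands: [1,0,0,0,-6.07,0,-8.67,1,0,0,0,-6.07,0,-8.67,1,0,0,0,-6.07,0,-8.67,1,0,0,0,-6.07,0,-8.67,1,0,0,0,-6.07,0,-8.67,1,0,0,0,-6.07,0,-8.67,1,0,0,0,-6.07,0,-8.67,1,0,0,0,-6.07,0,-8.67,1,0,0,0,0,0,-10.4,1,0,0,0,0,0,-10.4]

```text
t: 53.15
position: [0.5512, 0.0332, 0.2708]
ee_rot: [[0.91, 0.384, 0.158], [0.387, -0.922, 0.009], [0.15, 0.053, -0.987]]
contact_force: [0.1, -0.1, 0.9]
width: 1.0
finger_force: 0.0
```

Request:
drive_tool:
  commands: [1,0,0,0,0,0,-10.4,1,0,0,0,0,0,-10.4,1,0,0,0,0,0,-10.4,1,0,0,0,0,0,-10.4,1,0,0,0,0,0,-10.4,1,0,0,0,0,0,-10.4,1,0,0,0,0,0,-10.4,1,0,0,0,0,0,-10.4,1,0,0,0,0,0,-10.4,1,0,0,0,0,0,-10.4]

```text
t: 54.4
position: [0.5513, 0.0328, 0.2708]
ee_rot: [[-0.592, 0.79, 0.158], [0.801, 0.598, 0.009], [-0.087, 0.132, -0.987]]
contact_force: [0.7, -0.7, 0.3]
width: 1.001
finger_force: 0.0
```

Request:
drive_tool:
  commands: [1,0,0,0,0,0,-10.4,1,0,0,0,0,0,-10.4,1,0,0,0,0,0,-10.4,1,0,0,0,4.2,-1.1,-0.4,1,33,29.4,14,0,0,0,1,33,29.4,14,0,0,0,1,33,29.4,14,0,0,0,1,33,29.4,14,0,0,0,1,33,29.4,14,0,0,0,1,33,29.4,14,0,0,0]

```text
t: 55.65
position: [0.4501, 0.2646, 0.1541]
ee_rot: [[-0.913, 0.38, 0.15], [0.374, 0.925, -0.069], [-0.165, -0.007, -0.986]]
contact_force: [0.8, -0.4, -0.1]
width: 1.002
finger_force: 0.0
```

```bash
python3 - <<'E'
from seg import *
pose(); V=np.diag([-1.,-1,1])
c=calibration("wrist"); im=grab_frame("wrist"); cv2.imwrite("pics/w5.png",im[...,::-1])
f=lambda u,z:np.round(1000*cast(c,u,z,True)[:2],1)
for n in("orange","blue"):
  for b in blobs(im,n,200): 
    bx=cv2.boxPoints(b[2]); print(n,b[0],b[1],[(np.round(x).tolist(),f(x,.022).tolist()) for x in bx])
plan([.438,.3345,.014],Rpick(-.39,80)@V)
E
```

```text
t 55.65 p [450.1 264.6 154.1] F [ 0.8 -0.4 -0.1] w 1.002 ff 0.0 q [ 0.51  0.38  1.86 -0.19  0.81 -0.55]
[[-0.913, 0.38, 0.15], [0.374, 0.925, -0.069], [-0.165, -0.007, -0.986]]
orange [326.4 137. ] 2266 [([309.0, 185.0], [493.3, 300.1]), ([316.0, 85.0], [407.8, 336.1]), ([343.0, 87.0], [417.2, 357.9]), ([335.0, 187.0], [505.2, 323.8])]
blue [325.9 291.1] 1886 [([303.0, 256.0], [573.8, 268.6]), ([341.0, 249.0], [582.2, 310.8]), ([354.0, 320.0], [716.2, 301.2]), ([316.0, 327.0], [704.7, 248.3])]
blue [213.8 294.7] 1432 [([175.0, 289.0], [568.0, 108.4]), ([236.0, 269.0], [562.6, 193.9]), ([250.0, 311.0], [634.7, 180.3]), ([189.0, 331.0], [648.8, 80.7])]
cur mm [447.6 267.2 151.8] rot tool deg [-0.5 -0.7  0.2] shift cur axes [ 56.2  59.8 129.9] shift target axes [ 57.9  58.6 129.7]
```

Request:
drive_tool:
  commands: [1,28.3,30.5,10,-0.5,-0.7,0,1,28.3,30.5,10,0,0,0,1,0,0,40,0,0,0,1,0,0,40,0,0,0,1,0,0,22,0,0,0,1,0,0,7.5,0,0,0,1,0,0,0,0,0,0,-1,0,0,0,0,0,0,-1,0,0,0,0,0,0,-1,0,0,0,0,0,0]
  grip_force: 60

```text
t: 56.95
position: [0.446, 0.3342, 0.0198]
ee_rot: [[-0.91, 0.379, 0.17], [0.374, 0.926, -0.062], [-0.181, 0.007, -0.984]]
contact_force: [-0.4, -0.1, -0.1]
width: 0.377
finger_force: 0.0
```

Request:
drive_tool:
  commands: [-1,0,0,0,0,0,0,-1,0,0,0,0,0,0,-1,0,0,0,0,0,0,-1,0,0,0,0,0,0,-1,0,0,0,0,0,0,-1,0,0,0,0,0,0,-1,0,0,0,0,0,0,-1,0,0,0,0,0,0,-1,0,0,0,0,0,0,-1,0,0,0,0,0,0]

```text
t: 58.2
position: [0.4461, 0.3343, 0.0199]
ee_rot: [[-0.91, 0.379, 0.17], [0.374, 0.926, -0.062], [-0.181, 0.007, -0.983]]
contact_force: [-1.6, -0.1, 6.4]
width: 0.235
finger_force: 59.4
```

```bash
python3 - <<'E'
from seg import *
s=pose(); np.savez("wand.npz",p=s["position"],R=s["ee_rot"])
R,p=s["ee_rot"],s["position"]
for n,P in (("O",[.448,.3326,.011]),("tip",[.448+.110*.927,.3326-.110*.375,.011])): print(n,1000*R.T@(np.array(P)-p))
E
```

```text
t 58.2 p [446.1 334.3  19.9] F [-1.6 -0.1  6.4] w 0.235 ff 59.4 q [ 0.63  0.66  1.83 -0.28  0.57 -0.32]
[[-0.91, 0.379, 0.17], [0.374, 0.926, -0.062], [-0.181, 0.007, -0.983]]
O [-0.74557839 -0.96391077  9.20802561]
tip [-108.92923163   -0.54045296   29.09674742]
```

The grip is too close to the fingertips (wand axis 9 mm past the TCP). I'll regrip deeper and nearer the tail.

Request:
drive_tool:
  commands: [0,0,0,0,0,0,0,0,0,0,0,0,0,0,0,8,0,0,0,0,0,0,0,0,5.5,0,0,0,0,0,0,0,0,0,0,-1,0,0,0,0,0,0,-1,0,0,0,0,0,0,-1,0,0,0,0,0,0,-1,0,0,0,0,0,0,-1,0,0,0,0,0,0]
  grip_force: 70

```text
t: 59.45
position: [0.4397, 0.3368, 0.0127]
ee_rot: [[-0.91, 0.379, 0.17], [0.374, 0.925, -0.062], [-0.181, 0.007, -0.984]]
contact_force: [-1.2, -0.2, 4.7]
width: 0.238
finger_force: 69.3
```

```bash
python3 - <<'E'
from seg import *
s=pose(); np.savez("wand.npz",p=s["position"],R=s["ee_rot"])
R,p=s["ee_rot"],s["position"]
for n,P in (("O",[.448,.3326,.011]),("tip",[.448+.110*.927,.3326-.110*.375,.011])): print(n,1000*R.T@(np.array(P)-p))
E
```

```text
t 59.45 p [439.7 336.8  12.7] F [-1.2 -0.2  4.7] w 0.238 ff 69.3 q [ 0.64  0.67  1.84 -0.29  0.55 -0.3 ]
[[-0.91, 0.379, 0.17], [0.374, 0.925, -0.062], [-0.181, 0.007, -0.984]]
O [-8.78861229 -0.79036784  3.31960623]
tip [-116.9766696    -0.35129355   23.18401832]
```

Request:
drive_tool:
  commands: [-1,-8.1,0,-46,0,0,0,-1,-8.1,0,-46,0,0,0,-1,-8.1,0,-46,0,0,0,-1,-8.1,0,-46,0,0,0,-1,-8.1,0,-46,0,0,0,-1,-8.1,0,-46,0,0,0,-1,-22.7,-43.3,1,0,0,0,-1,-22.7,-43.3,1,0,0,0,-1,-22.7,-43.3,1,0,0,0,-1,-22.7,-43.3,1,0,0,0]

```text
t: 60.7
position: [0.4545, 0.1398, 0.3038]
ee_rot: [[-0.91, 0.378, 0.169], [0.373, 0.926, -0.063], [-0.18, 0.006, -0.984]]
contact_force: [-0.5, 0.6, 0.3]
width: 0.24
finger_force: 69.0
```

Request:
drive_tool:
  commands: [-1,-22.7,-43.3,1,0,0,0,-1,-22.7,-43.3,1,0,0,0,-1,-22.7,-43.3,1,0,0,0,-1,-22.7,-43.3,1,0,0,0,-1,-22.7,-43.3,1,0,0,0,-1,-22.7,-43.3,1,0,0,0,-1,-22.7,-43.3,1,0,0,0,-1,0,0,0,-6.07,0,8.67,-1,0,0,0,-6.07,0,8.67,-1,0,0,0,-6.07,0,8.67]

```text
t: 61.95
position: [0.4858, -0.1992, 0.3236]
ee_rot: [[-0.664, 0.666, 0.341], [0.743, 0.64, 0.196], [-0.088, 0.383, -0.919]]
contact_force: [0.4, 0.7, -1.2]
width: 0.235
finger_force: 68.9
```

Request:
drive_tool:
  commands: [-1,0,0,0,-6.07,0,8.67,-1,0,0,0,-6.07,0,8.67,-1,0,0,0,-6.07,0,8.67,-1,0,0,0,-6.07,0,8.67,-1,0,0,0,-6.07,0,8.67,-1,0,0,0,-6.07,0,8.67,-1,0,0,0,-6.07,0,8.67,-1,0,0,0,-6.07,0,8.67,-1,0,0,0,-6.07,0,8.67,-1,0,0,0,-6.07,0,8.67]

```text
t: 63.2
position: [0.4853, -0.1993, 0.3233]
ee_rot: [[0.225, 0.153, 0.962], [0.495, -0.868, 0.022], [0.839, 0.472, -0.271]]
contact_force: [1.5, -0.1, 0.0]
width: 0.237
finger_force: 69.0
```

Request:
drive_tool:
  commands: [-1,0,0,0,-6.07,0,8.67,-1,0,0,0,-6.07,0,8.67,-1,0,0,0,-6.07,0,8.67,-1,0,0,0,-6.07,0,8.67,-1,0,0,0,0,0,0,-1,0,0,0,0,0,0,-1,0,0,0,0,0,0,-1,0,0,0,0,0,0,-1,0,0,0,0,0,0,-1,0,0,0,0,0,0]

```text
t: 64.45
position: [0.4858, -0.1991, 0.3239]
ee_rot: [[0.153, -0.377, 0.914], [-0.066, -0.926, -0.371], [0.986, -0.004, -0.167]]
contact_force: [-0.9, -0.0, -0.7]
width: 0.236
finger_force: 69.0
```

```bash
cat >> seg.py <<'E'
TIP=np.array([-.117,-.0004,.0232])
def brass():
    """wand tip by both fixed cameras and the tip expected from the grasp"""
    s=get_state(); print("tip from grasp",np.round(1000*(s["position"]+s["ee_rot"]@TIP),1),"axis tilt",np.round(np.degrees(np.arccos((s["ee_rot"]@(-TIP/np.linalg.norm(TIP)))[2])),1))
def proj(c,P):
    R=np.array(c["rvec"],float); return cv2.projectPoints(np.array([P],float),R,np.array(c["tvec"],float),np.array(c["K"]),None)[0].ravel()
E
python3 - <<'E'
from seg import *
s=pose(); brass()
for n in("side","top"):
  c=calibration(n); im=grab_frame(n); cv2.imwrite(f"pics/{n}7.png",im[...,::-1])
  print(n,"proj tip",proj(c,s["position"]+s["ee_rot"]@TIP),"proj tail",proj(c,s["position"]+s["ee_rot"]@np.array([.045,0,-.005])))
  for b in blobs(im,"orange",20): print(b[0],b[1],cv2.boxPoints(b[2]).round().tolist())
  if n=="top": print(caps(im))
im=cv2.imread("pics/side7.png"); u,v=proj(calibration("side"),s["position"]+s["ee_rot"]@TIP); u,v=int(u),int(v)
a=im[max(0,v-110):v+50,max(0,u-80):u+120]; cv2.imwrite("pics/s8.png",cv2.resize(a,None,fx=3.5,fy=3.5)); print(max(0,u-80),max(0,v-110),a.shape)
E
```

```text
t 64.45 p [ 485.8 -199.1  323.9] F [-0.9 -0.  -0.7] w 0.236 ff 69.0 q [-0.56  0.09  2.42  2.89  0.78 -1.42]
[[0.153, -0.377, 0.914], [-0.066, -0.926, -0.371], [0.986, -0.004, -0.167]]
tip from grasp [ 489.2 -199.5  204.7] axis tilt 1.7
side proj tip [345.51715992 119.24967398] proj tail [353.5771487   60.28386596]
[353.8  62.4] 30 [[349.0, 64.0], [349.0, 61.0], [359.0, 61.0], [359.0, 64.0]]
top proj tip [383.19160855 242.68346432] proj tail [405.72984301 235.08624312]
[404.5 235.9] 138 [[397.0, 239.0], [401.0, 228.0], [413.0, 233.0], [408.0, 244.0]]
{'yellow': [(array([622.,  36.]), np.int32(124), array([270.5, 190. ])), (array([596.,  41.]), np.int32(283), array([268.4, 200.8]))], 'blue': [(array([615., 133.]), np.int32(107), array([229.8, 192.3])), (array([588., 116.]), np.int32(184), array([236.6, 203.4]))], 'red': [(array([ 616., -137.]), np.int32(211), array([343.4, 193.3])), (array([ 639., -164.]), np.int32(116), array([354.6, 184. ]))]}
265 9 (160, 200, 3)
```

```bash
cat >> seg.py <<'E'
def tipto(T,rz=None):
    s=get_state(); p,R=s["position"],s["ee_rot"]
    # make the wand vertical (tilt only), then the tip to T
    ax=R@np.array([1,0,-TIP[2]/.117]); ax/=np.linalg.norm(ax); ax=R@(-TIP/np.linalg.norm(TIP)) if 0 else R@np.array([np.cos(ANG),0,-np.sin(ANG)])
    v=np.cross(ax,[0,0,1]); n=np.linalg.norm(v); Rt=Ro.from_rotvec(v/n*np.arctan2(n,ax[2])).as_matrix()@R
    if rz is not None: Rt=Ro.from_euler('z',rz).as_matrix()@Rt
    return run([(np.array(T)-Rt@TIP,Rt)])
ANG=np.arctan2(.0199,.1082)  # wand axis in the tool frame
E
python3 - <<'E'
from seg import *
tipto([.593,-.315,.060])
E
```

```text
ROW (1, [0, 0, 0, -0.0, -0.8, -0.2])
 ROW (5, [-23.3, 13.5, 33.0, 0, 0, 0])
  end [ 486. -199.  324.] [-0.56  0.08  2.42  2.89  0.76 -1.41] minmargin 0.23 maxstep 0.03
  end [ 591. -315.  179.] [-0.66  0.65  2.12  2.82  1.03 -1.45] minmargin 0.23 maxstep 0.13
```

Request:
drive_tool:
  commands: [-1,0,0,0,0,-0.8,0,-1,-23.3,13.5,33,0,0,0,-1,-23.3,13.5,33,0,0,0,-1,-23.3,13.5,33,0,0,0,-1,-23.3,13.5,33,0,0,0,-1,-23.3,13.5,33,0,0,0,-1,-9.8,0,1.7,0,0,0,-1,-3,0,0.5,0,0,0,-1,0,0,0,0,0,0,-1,0,0,0,0,0,0]

```text
t: 65.8
position: [0.5913, -0.3137, 0.1673]
ee_rot: [[0.165, -0.376, 0.912], [-0.071, -0.927, -0.37], [0.984, -0.004, -0.18]]
contact_force: [0.8, -0.1, -0.7]
width: 0.241
finger_force: 69.0
```

```bash
python3 - <<'E'
from seg import *
s=pose(); brass()
for n in("side","top"):
  c=calibration(n); im=grab_frame(n); cv2.imwrite(f"pics/{n}9.png",im[...,::-1])
  print(n,"proj tip",proj(c,s["position"]+s["ee_rot"]@TIP),"pad",proj(c,[.593,-.315,.044]),[ (b[0],b[1]) for b in blobs(im,"green",20)])
E
```

```text
t 65.8 p [ 591.3 -313.7  167.3] F [ 0.8 -0.1 -0.7] w 0.241 ff 69.0 q [-0.66  0.68  2.12  2.83  1.06 -1.46]
[[0.165, -0.376, 0.912], [-0.071, -0.927, -0.37], [0.984, -0.004, -0.18]]
tip from grasp [ 593.3 -313.6   48. ] axis tilt 0.9
side proj tip [327.88546871 140.37841423] pad [328.06703457 141.29849076] [(array([328.2, 142.5]), np.int32(24))]
top proj tip [413.17035197 206.35136875] pad [413.24610963 206.74523669] []
```

Tip is about 4 mm above the pad. Pressing down in small steps, then holding.

Request:
drive_tool:
  commands: [-1,-2,0,0.4,0,0,0,-1,-1.5,0,0.2,0,0,0,-1,0,0,0,0,0,0,-1,-1,0,0.2,0,0,0,-1,0,0,0,0,0,0,-1,0,0,0,0,0,0,-1,0,0,0,0,0,0,-1,0,0,0,0,0,0,-1,0,0,0,0,0,0,-1,0,0,0,0,0,0]

```text
t: 67.15
position: [0.5922, -0.3144, 0.1644]
ee_rot: [[0.16, -0.376, 0.913], [-0.068, -0.927, -0.37], [0.985, -0.003, -0.174]]
contact_force: [-3.3, 2.5, 13.4]
width: 0.237
finger_force: 69.8
```

Request:
drive_tool:
  commands: [-1,0,0,0,0,0,0,-1,0,0,0,0,0,0,-1,0,0,0,0,0,0,-1,0,0,0,0,0,0,-1,0,0,0,0,0,0,-1,0,0,0,0,0,0,-1,39.5,0,-7,0,0,0,-1,39.5,0,-7,0,0,0,-1,0,0,0,0,0,0,-1,0,0,0,0,0,0]

```text
t: 68.4
position: [0.5915, -0.3143, 0.2412]
ee_rot: [[0.167, -0.376, 0.911], [-0.072, -0.926, -0.37], [0.983, -0.004, -0.182]]
contact_force: [-0.3, 0.3, -1.1]
width: 0.242
finger_force: 69.0
```

```bash
python3 - <<'E'
from seg import *
s=pose(); brass(); c=calibration("top"); im=grab_frame("top"); print(caps(im))
cv2.imwrite("pics/t10.png",im[...,::-1])
# white cap: dark tag inside bright ring near expected pixel
u,v=proj(c,[.632,-.0635,.088]); g=cv2.cvtColor(im,cv2.COLOR_RGB2GRAY); u0,v0=int(u)-12,int(v)-12; w=cv2.resize(g[v0:v0+25,u0:u0+25],None,fx=4,fy=4,interpolation=cv2.INTER_CUBIC)
k=cv2.HoughCircles(w,cv2.HOUGH_GRADIENT,1,30,param1=100,param2=15,minRadius=10,maxRadius=36); print(k)
for x in k[0][:3]: print(np.round(1000*cast(c,(u0+x[0]/4-.4,v0+x[1]/4-.4),.088)[:2],1),x[2])
tipto([.632,-.0635,.105],.2)
E
```

```text
t 68.4 p [ 591.5 -314.3  241.2] F [-0.3  0.3 -1.1] w 0.242 ff 69.0 q [-0.66  0.5   2.12  2.79  0.89 -1.39]
[[0.167, -0.376, 0.911], [-0.072, -0.926, -0.37], [0.983, -0.004, -0.182]]
tip from grasp [ 593.3 -314.1  122. ] axis tilt 0.9
{'yellow': [(array([622.,  36.]), np.int32(123), array([270.5, 190. ])), (array([595.,  42.]), np.int32(282), array([268.2, 200.9]))], 'blue': [(array([615., 133.]), np.int32(105), array([229.9, 192.3])), (array([588., 117.]), np.int32(181), array([236.5, 203.4]))], 'red': [(array([ 616., -135.]), np.int32(205), array([342.5, 193.3])), (array([ 639., -164.]), np.int32(118), array([354.6, 184.1]))]}
[[[52.5 46.5 32.1]]]
[634.7 -64.3] 32.1
 ROW (2, [0, 0, 0, 5.6, 0.0, -1.2])
 ROW (6, [-2.9, -42.3, -0.9, 0, 0, 0])
  end [ 591. -314.  241.] [-0.77  0.52  2.08  2.41  0.95 -1.21] minmargin 0.55 maxstep 0.19
  end [630. -63. 224.] [-0.17  0.5   2.21  3.17  0.96 -1.58] minmargin 0.43 maxstep 0.19
```

Request:
drive_tool:
  commands: [-1,0,0,0,5.6,0,-1.2,-1,0,0,0,5.6,0,-1.2,-1,-2.9,-42.3,-0.9,0,0,0,-1,-2.9,-42.3,-0.9,0,0,0,-1,-2.9,-42.3,-0.9,0,0,0,-1,-2.9,-42.3,-0.9,0,0,0,-1,-2.9,-42.3,-0.9,0,0,0,-1,-2.9,-42.3,-0.9,0,0,0,-1,-7,0,1.2,0,0,0,-1,0,0,0,0,0,0]

```text
t: 69.7
position: [0.63, -0.0637, 0.2165]
ee_rot: [[0.18, -0.185, 0.966], [-0.032, -0.983, -0.182], [0.983, 0.002, -0.183]]
contact_force: [0.6, 0.2, -2.0]
width: 0.237
finger_force: 69.1
```

```bash
python3 - <<'E'
from seg import *
s=pose(); brass(); tipto([.633,-.064,.090])
E
```

```text
t 69.7 p [630.  -63.7 216.5] F [ 0.6  0.2 -2. ] w 0.237 ff 69.1 q [-0.17  0.52  2.21  3.17  0.98 -1.58]
[[0.18, -0.185, 0.966], [-0.032, -0.983, -0.182], [0.983, 0.002, -0.183]]
tip from grasp [631.4 -63.7  97.2] axis tilt 0.7
 ROW (1, [0, 0, 0, 0.0, 0.1, 0.1])
 ROW (1, [-6.9, 0.2, 2.7, 0, 0, 0])
  end [630. -64. 216.] [-0.17  0.52  2.21  3.17  0.98 -1.58] minmargin 0.44 maxstep 0.0
  end [631. -64. 209.] [-0.17  0.54  2.21  3.16  1.   -1.58] minmargin 0.44 maxstep 0.02
```

Request:
drive_tool:
  commands: [-1,-6.9,0,2.7,0,0,0,-1,-1.5,0,0.3,0,0,0,-1,-1,0,0.2,0,0,0,-1,0,0,0,0,0,0,-1,0,0,0,0,0,0,-1,0,0,0,0,0,0,-1,0,0,0,0,0,0,-1,0,0,0,0,0,0,-1,0,0,0,0,0,0,-1,0,0,0,0,0,0]

```text
t: 70.95
position: [0.6319, -0.0639, 0.2089]
ee_rot: [[0.177, -0.185, 0.967], [-0.031, -0.983, -0.183], [0.984, 0.002, -0.179]]
contact_force: [-1.2, -2.7, 6.8]
width: 0.239
finger_force: 69.3
```

Request:
drive_tool:
  commands: [-1,0,0,0,0,0,0,-1,0,0,0,0,0,0,-1,0,0,0,0,0,0,-1,0,0,0,0,0,0,-1,0,0,0,0,0,0,-1,19.7,0,-3.6,0,0,0,-1,-2.5,-48,-14.5,0,0,0,-1,-2.5,-48,-14.5,0,0,0,-1,0,0,0,0,0,0,-1,0,0,0,0,0,0]

```text
t: 72.2
position: [0.6204, 0.0362, 0.228]
ee_rot: [[0.179, -0.184, 0.966], [-0.032, -0.983, -0.182], [0.983, 0.002, -0.182]]
contact_force: [0.7, 0.2, -0.5]
width: 0.238
finger_force: 69.2
```

```bash
python3 - <<'E'
from seg import *
s=pose(); brass(); tipto([.622,.036,.090])
E
```

```text
t 72.2 p [620.4  36.2 228. ] F [ 0.7  0.2 -0.5] w 0.238 ff 69.2 q [ 0.1   0.49  2.21  3.48  0.97 -1.72]
[[0.179, -0.184, 0.966], [-0.032, -0.983, -0.182], [0.983, 0.002, -0.182]]
tip from grasp [622.   36.1 108.7] axis tilt 0.7
 ROW (1, [0, 0, 0, 0.0, 0.1, 0.1])
 ROW (1, [-18.4, 0.3, 3.3, 0, 0, 0])
  end [620.  36. 228.] [ 0.1   0.49  2.21  3.48  0.97 -1.71] minmargin 0.44 maxstep 0.0
  end [620.  36. 209.] [ 0.1   0.54  2.21  3.47  1.02 -1.69] minmargin 0.44 maxstep 0.05
```

Request:
drive_tool:
  commands: [-1,-12,0,2.2,0,0,0,-1,-6.4,0,1.1,0,0,0,-1,-1.5,0,0.3,0,0,0,-1,-1,0,0.2,0,0,0,-1,0,0,0,0,0,0,-1,0,0,0,0,0,0,-1,0,0,0,0,0,0,-1,0,0,0,0,0,0,-1,0,0,0,0,0,0,-1,0,0,0,0,0,0]

```text
t: 73.45
position: [0.6212, 0.0351, 0.2086]
ee_rot: [[0.173, -0.187, 0.967], [-0.031, -0.982, -0.184], [0.984, 0.002, -0.176]]
contact_force: [-3.4, -1.3, 9.9]
width: 0.239
finger_force: 69.8
```

Request:
drive_tool:
  commands: [-1,0,0,0,0,0,0,-1,0,0,0,0,0,0,-1,0,0,0,0,0,0,-1,0,0,0,0,0,0,-1,24.6,0,-4.5,0,0,0,-1,2.3,48.3,13.3,0,0,0,-1,2.3,48.3,13.3,0,0,0,-1,2.3,48.3,13.3,0,0,0,-1,2.3,48.3,13.3,0,0,0,-1,0,0,0,0,0,0]

```text
t: 74.7
position: [0.6375, -0.1683, 0.2316]
ee_rot: [[0.178, -0.191, 0.965], [-0.033, -0.982, -0.188], [0.984, 0.002, -0.181]]
contact_force: [-0.3, 0.3, -0.5]
width: 0.241
finger_force: 69.1
```

```bash
python3 - <<'E'
from seg import *
s=pose(); brass(); tipto([.639,-.1645,.090])
im=grab_frame("top"); print(caps(im))
E
```

```text
t 74.7 p [ 637.5 -168.3  231.6] F [-0.3  0.3 -0.5] w 0.241 ff 69.1 q [-0.41  0.51  2.15  2.87  0.92 -1.44]
[[0.178, -0.191, 0.965], [-0.033, -0.982, -0.188], [0.984, 0.002, -0.181]]
tip from grasp [ 639.2 -168.4  112.3] axis tilt 0.8
 ROW (1, [0, 0, 0, 0.0, -0.0, 0.1])
 ROW (1, [-22.1, -3.6, 3.2, 0, 0, 0])
  end [ 637. -168.  232.] [-0.41  0.51  2.15  2.87  0.92 -1.44] minmargin 0.5 maxstep 0.0
  end [ 637. -165.  209.] [-0.41  0.56  2.15  2.89  0.97 -1.46] minmargin 0.5 maxstep 0.05
{'yellow': [(array([622.,  36.]), np.int32(125), array([270.5, 190.1])), (array([595.,  42.]), np.int32(282), array([268.2, 200.9]))], 'blue': [(array([615., 133.]), np.int32(106), array([229.9, 192.2])), (array([588., 117.]), np.int32(186), array([236.4, 203.5]))], 'red': [(array([ 638., -124.]), np.int32(102), array([337.6, 184.1])), (array([ 652., -159.]), np.int32(23), array([352.4, 178.7])), (array([ 597., -145.]), np.int32(20), array([347. , 201.4]))]}
```

Request:
drive_tool:
  commands: [-1,-12,-3.6,1.5,0,0,0,-1,-10,0,1.7,0,0,0,-1,-1.5,0,0.3,0,0,0,-1,-1,0,0.2,0,0,0,-1,0,0,0,0,0,0,-1,0,0,0,0,0,0,-1,0,0,0,0,0,0,-1,0,0,0,0,0,0,-1,0,0,0,0,0,0,-1,0,0,0,0,0,0]

```text
t: 76.0
position: [0.6385, -0.1591, 0.2086]
ee_rot: [[0.173, -0.183, 0.968], [-0.03, -0.983, -0.181], [0.984, 0.002, -0.176]]
contact_force: [-3.3, 1.6, 9.3]
width: 0.236
finger_force: 69.9
```

Request:
drive_tool:
  commands: [-1,4,0,-0.7,0,0,0,-1,0,5,0,0,0,0,-1,0,0,0,0,0,0,-1,-3,0,0.5,0,0,0,-1,-1,0,0.2,0,0,0,-1,0,0,0,0,0,0,-1,0,0,0,0,0,0,-1,0,0,0,0,0,0,-1,0,0,0,0,0,0,-1,0,0,0,0,0,0]

```text
t: 77.25
position: [0.6373, -0.1652, 0.2086]
ee_rot: [[0.174, -0.185, 0.967], [-0.031, -0.983, -0.183], [0.984, 0.002, -0.177]]
contact_force: [-2.0, -0.2, 7.2]
width: 0.241
finger_force: 69.6
```

```bash
python3 - <<'E'
from seg import *
s=pose(); brass()
R=s["ee_rot"]; 
print("to blue after lift", np.round(R.T@(np.array([615,133,113])-1000*(s["position"]+R@TIP)),1))
E
```

```text
t 77.25 p [ 637.3 -165.2  208.6] F [-2.  -0.2  7.2] w 0.241 ff 69.6 q [-0.41  0.57  2.15  2.88  0.98 -1.46]
[[0.174, -0.185, 0.967], [-0.031, -0.983, -0.183], [0.984, 0.002, -0.177]]
tip from grasp [ 639.5 -165.5   89.4] axis tilt 1.0
to blue after lift [   9.9 -288.8  -82.3]
```

Request:
drive_tool:
  commands: [-1,0,0,0,0,0,0,-1,24.6,0,-4.4,0,0,0,-1,-2.4,-48.1,-13,0,0,0,-1,-2.4,-48.1,-13,0,0,0,-1,-2.4,-48.1,-13,0,0,0,-1,-2.4,-48.1,-13,0,0,0,-1,-2.4,-48.1,-13,0,0,0,-1,-2.4,-48.1,-13,0,0,0,-1,0,0,0,0,0,0,-1,0,0,0,0,0,0]

```text
t: 78.5
position: [0.6123, 0.133, 0.2313]
ee_rot: [[0.178, -0.185, 0.966], [-0.031, -0.983, -0.182], [0.983, 0.002, -0.181]]
contact_force: [-0.6, -0.4, -0.3]
width: 0.238
finger_force: 69.3
```

```bash
python3 - <<'E'
from seg import *
s=pose(); brass(); tipto([.6155,.133,.090])
im=grab_frame("top"); print(caps(im))
E
```

```text
t 78.5 p [612.3 133.  231.3] F [-0.6 -0.4 -0.3] w 0.238 ff 69.3 q [ 0.34  0.51  2.15  3.78  0.98 -1.86]
[[0.178, -0.185, 0.966], [-0.031, -0.983, -0.182], [0.983, 0.002, -0.181]]
tip from grasp [613.9 132.9 112. ] axis tilt 0.8
 ROW (1, [0, 0, 0, 0.0, 0.0, 0.1])
 ROW (1, [-21.4, -0.2, 5.5, 0, 0, 0])
  end [612. 133. 231.] [ 0.34  0.51  2.15  3.78  0.98 -1.86] minmargin 0.5 maxstep 0.0
  end [614. 133. 209.] [ 0.34  0.56  2.15  3.76  1.03 -1.82] minmargin 0.5 maxstep 0.06
{'yellow': [(array([622.,  36.]), np.int32(123), array([270.5, 190. ])), (array([595.,  41.]), np.int32(288), array([268.3, 200.9]))], 'blue': [(array([606., 101.]), np.int32(82), array([243.3, 196.4])), (array([614., 119.]), np.int32(21), array([235.6, 192.9])), (array([588., 157.]), np.int32(16), array([219.6, 203.3])), (array([574., 125.]), np.int32(26), array([233. , 209.4]))], 'red': [(array([ 615., -137.]), np.int32(198), array([343.5, 193.6])), (array([ 639., -164.]), np.int32(115), array([354.5, 184. ]))]}
```

Request:
drive_tool:
  commands: [-1,-12,0,3.5,0,0,0,-1,-9.4,0,2,0,0,0,-1,-1.5,0,0.3,0,0,0,-1,-1,0,0.2,0,0,0,-1,0,0,0,0,0,0,-1,0,0,0,0,0,0,-1,0,0,0,0,0,0,-1,0,0,0,0,0,0,-1,0,0,0,0,0,0,-1,0,0,0,0,0,0]

```text
t: 79.8
position: [0.6147, 0.1322, 0.2085]
ee_rot: [[0.173, -0.187, 0.967], [-0.031, -0.982, -0.184], [0.984, 0.001, -0.176]]
contact_force: [-3.3, -1.9, 11.2]
width: 0.245
finger_force: 69.9
```

```bash
python3 - <<'E'
from seg import *
s=pose(); brass()
R=s["ee_rot"]; t=1000*(s["position"]+R@TIP)
print("lift30", np.round(R.T@np.array([0,0,30]),1),"to pad", np.round(R.T@(np.array([593,-315,t[2]])-t),1))
E
```

```text
t 79.8 p [614.7 132.2 208.5] F [-3.3 -1.9 11.2] w 0.245 ff 69.9 q [ 0.34  0.57  2.15  3.76  1.04 -1.82]
[[0.173, -0.187, 0.967], [-0.031, -0.982, -0.184], [0.984, 0.001, -0.176]]
tip from grasp [617.  131.9  89.3] axis tilt 1.1
lift30 [29.5  0.  -5.3] to pad [  9.9 443.6  59. ]
```

Request:
drive_tool:
  commands: [-1,0,0,0,0,0,0,-1,0,0,0,0,0,0,-1,0,0,0,0,0,0,-1,29.5,0,-5.3,0,0,0,-1,1.1,49.3,6.6,0,0,0,-1,1.1,49.3,6.6,0,0,0,-1,1.1,49.3,6.6,0,0,0,-1,1.1,49.3,6.6,0,0,0,-1,1.1,49.3,6.6,0,0,0,-1,1.1,49.3,6.6,0,0,0]

```text
t: 81.05
position: [0.5982, -0.1673, 0.2361]
ee_rot: [[0.179, -0.186, 0.966], [-0.033, -0.983, -0.183], [0.983, 0.001, -0.182]]
contact_force: [0.9, 1.4, -0.7]
width: 0.237
finger_force: 69.2
```

Request:
drive_tool:
  commands: [-1,1.1,49.3,6.6,0,0,0,-1,1.1,49.3,6.6,0,0,0,-1,1.1,49.3,6.6,0,0,0,-1,0,0,0,0,0,0,-1,0,0,0,0,0,0,-1,0,0,0,0,0,0,-1,0,0,0,0,0,0,-1,0,0,0,0,0,0,-1,0,0,0,0,0,0,-1,0,0,0,0,0,0]

```text
t: 82.3
position: [0.5911, -0.3142, 0.237]
ee_rot: [[0.178, -0.185, 0.967], [-0.031, -0.983, -0.182], [0.984, 0.002, -0.181]]
contact_force: [0.1, -0.4, -1.7]
width: 0.238
finger_force: 69.2
```

```bash
python3 - <<'E'
from seg import *
s=pose(); brass(); tipto([.593,-.315,.047])
im=grab_frame("top"); print(caps(im))
E
```

```text
t 82.3 p [ 591.1 -314.2  237. ] F [ 0.1 -0.4 -1.7] w 0.238 ff 69.2 q [-0.77  0.52  2.08  2.42  0.96 -1.22]
[[0.178, -0.185, 0.967], [-0.031, -0.983, -0.182], [0.984, 0.002, -0.181]]
tip from grasp [ 592.8 -314.3  117.7] axis tilt 0.8
 ROW (1, [0, 0, 0, 0.0, -0.0, 0.1])
 ROW (2, [-34.7, 0.4, 6.5, 0, 0, 0])
  end [ 591. -314.  237.] [-0.77  0.52  2.08  2.42  0.96 -1.22] minmargin 0.57 maxstep 0.0
  end [ 591. -315.  166.] [-0.77  0.69  2.08  2.48  1.08 -1.34] minmargin 0.57 maxstep 0.08
{'yellow': [(array([622.,  36.]), np.int32(125), array([270.5, 190.1])), (array([595.,  41.]), np.int32(280), array([268.6, 200.9]))], 'blue': [(array([615., 133.]), np.int32(105), array([229.9, 192.3])), (array([588., 117.]), np.int32(187), array([236.2, 203.5]))], 'red': [(array([ 617., -135.]), np.int32(203), array([342.5, 192.9])), (array([ 639., -164.]), np.int32(117), array([354.6, 184.1]))]}
```

Request:
drive_tool:
  commands: [-1,-34.7,0.4,6.5,0,0,0,-1,-34.7,0.4,6.5,0,0,0,-1,-1.5,0,0.3,0,0,0,-1,-1.5,0,0.3,0,0,0,-1,0,0,0,0,0,0,-1,0,0,0,0,0,0,-1,0,0,0,0,0,0,-1,0,0,0,0,0,0,-1,0,0,0,0,0,0,-1,0,0,0,0,0,0]

```text
t: 83.6
position: [0.5914, -0.3154, 0.1637]
ee_rot: [[0.177, -0.185, 0.967], [-0.031, -0.983, -0.182], [0.984, 0.002, -0.18]]
contact_force: [1.6, 0.6, 6.2]
width: 0.238
finger_force: 69.1
```

```bash
python3 - <<'E'
from seg import *
s=pose(); brass()
# cup from first pictures: side & top, before moves
for n in ("top","side"):
    im=cv2.imread(f"pics/{n}0.png")[...,::-1].copy(); c=calibration(n)
    hsv=cv2.cvtColor(im,cv2.COLOR_RGB2HSV); m=cv2.inRange(hsv,(105,100,20),(130,255,255))
    nn,l,st,ce=cv2.connectedComponentsWithStats(m)
    for i in range(1,nn):
        if st[i,4]>150 and (n=="top" and abs(ce[i][0]-166)<15 or n=="side" and abs(ce[i][0]-192)<15): print(n,st[i],ce[i])
    if n=="top":
        for P in ((0,0,.085),(0,0,0)): pass
E
```

```text
t 83.6 p [ 591.4 -315.4  163.7] F [1.6 0.6 6.2] w 0.238 ff 69.1 q [-0.77  0.7   2.07  2.48  1.09 -1.35]
[[0.177, -0.185, 0.967], [-0.031, -0.983, -0.182], [0.984, 0.002, -0.18]]
tip from grasp [ 593.2 -315.6   44.4] axis tilt 0.9
top [152 178  30  28 479] [166.60960334 191.79958246]
side [178 222  27  43 948] [191.40084388 242.62025316]
```

Request:
drive_tool:
  commands: [-1,-0.5,0,0,0,0,0,-1,0,0,0,0,0,0,-1,0,0,0,0,0,0,-1,0,0,0,0,0,0,-1,0,0,0,0,0,0,-1,0,0,0,0,0,0,-1,45,0,-8,0,0,0,-1,45,0,-8,0,0,0,-1,0,0,0,0,0,0,-1,0,0,0,0,0,0]

```text
t: 84.85
position: [0.5912, -0.3149, 0.2527]
ee_rot: [[0.18, -0.185, 0.966], [-0.033, -0.983, -0.183], [0.983, 0.001, -0.183]]
contact_force: [0.3, 0.7, -1.1]
width: 0.238
finger_force: 69.1
```

```bash
python3 - <<'E'
from seg import *
s=pose(); brass()
ct,cs=calibration("top"),calibration("side")
for z in (.03,.0425,.055): print(z,cast(ct,(166.6,191.8),z)*1000,cast(cs,(191.4,242.6),z)*1000)
o1,d1=ray(ct,(166.6,191.8));o2,d2=ray(cs,(191.4,242.6)); A=np.c_[d1,-d2]; k=np.linalg.lstsq(A,o2-o1,rcond=None)[0]; print(o1+k[0]*d1,o2+k[1]*d2)
# current image, is the cup unmoved
im=grab_frame("top"); m=cv2.inRange(cv2.cvtColor(im,cv2.COLOR_RGB2HSV),(105,100,20),(130,255,255)); n,l,st,ce=cv2.connectedComponentsWithStats(m); print([(st[i].tolist(),ce[i]) for i in range(1,n) if st[i,4]>150 and ce[i][0]<200])
print(caps(im))
tipto([.63,.28,.135],.2)
tipto([.63,.28,.135],.5)
E
```

```text
t 84.85 p [ 591.2 -314.9  252.7] F [ 0.3  0.7 -1.1] w 0.238 ff 69.1 q [-0.77  0.49  2.08  2.4   0.93 -1.19]
[[0.18, -0.185, 0.966], [-0.033, -0.983, -0.183], [0.983, 0.001, -0.183]]
tip from grasp [ 592.6 -314.9  133.4] axis tilt 0.7
0.03 [625.38916357 295.43980249  30.        ] [631.83903851 282.91652683  30.        ]
0.0425 [623.0091754  292.92339043  42.5       ] [621.69212904 291.3092377   42.5       ]
0.055 [620.62918723 290.40697836  55.        ] [611.54521957 299.70194857  55.        ]
[0.62281924 0.29272257 0.04349755] [0.62129523 0.29163752 0.04298894]
[([152, 178, 30, 29, 455], array([166.46593407, 191.77802198]))]
{'yellow': [(array([622.,  36.]), np.int32(122), array([270.6, 190. ])), (array([595.,  41.]), np.int32(281), array([268.5, 201. ]))], 'blue': [(array([615., 133.]), np.int32(107), array([229.8, 192.2])), (array([588., 117.]), np.int32(182), array([236.4, 203.4]))], 'red': [(array([ 617., -135.]), np.int32(209), array([342.5, 192.8])), (array([ 639., -164.]), np.int32(117), array([354.6, 184.1]))]}
 ROW (2, [0, 0, 0, 5.6, 0.1, -1.0])
 ROW (12, [0.8, -49.5, 3.6, 0, 0, 0])
  end [ 591. -315.  252.] [-0.85  0.52  2.01  2.08  1.03 -1.04] minmargin 0.6 maxstep 0.17
  end [628. 280. 254.] [ 0.53  0.52  2.    3.83  0.87 -1.96] minmargin 0.38 maxstep 0.17
 ROW (3, [0, 0, 0, 9.4, 0.1, -1.7])
 ROW (12, [3.4, -46.1, 17.9, 0, 0, 0])
  end [ 591. -315.  252.] [-0.93  0.6   1.85  1.71  1.22 -0.87] minmargin 0.63 maxstep 0.27
  end [628. 279. 255.] [ 0.37  0.49  2.07  3.22  0.81 -1.61] minmargin 0.43 maxstep 0.27
```

Request:
drive_tool:
  commands: [-1,0,0,0,5.6,0,-1,-1,0,0,0,5.6,0,-1,-1,0.8,-49.5,3.6,0,0,0,-1,0.8,-49.5,3.6,0,0,0,-1,0.8,-49.5,3.6,0,0,0,-1,0.8,-49.5,3.6,0,0,0,-1,0.8,-49.5,3.6,0,0,0,-1,0.8,-49.5,3.6,0,0,0,-1,0.8,-49.5,3.6,0,0,0,-1,0.8,-49.5,3.6,0,0,0]

```text
t: 86.15
position: [0.6158, 0.0826, 0.2528]
ee_rot: [[0.185, 0.012, 0.983], [0.004, -1.0, 0.012], [0.983, 0.002, -0.185]]
contact_force: [0.2, -1.9, -0.2]
width: 0.241
finger_force: 69.1
```

Request:
drive_tool:
  commands: [-1,0.8,-49.5,3.6,0,0,0,-1,0.8,-49.5,3.6,0,0,0,-1,0.8,-49.5,3.6,0,0,0,-1,0.8,-49.5,3.6,0,0,0,-1,0,0,0,0,0,0,-1,0,0,0,0,0,0,-1,0,0,0,0,0,0,-1,0,0,0,0,0,0,-1,0,0,0,0,0,0,-1,0,0,0,0,0,0]

```text
t: 87.4
position: [0.6287, 0.2791, 0.2554]
ee_rot: [[0.181, 0.012, 0.983], [0.003, -1.0, 0.012], [0.984, 0.001, -0.181]]
contact_force: [-0.3, 0.8, -0.7]
width: 0.235
finger_force: 69.1
```

```bash
python3 - <<'E'
from seg import *
s=pose(); brass(); st=tipto([.622,.292,.105])
c=calibration("side"); im=grab_frame("side"); u,v=map(int,proj(c,[.622,.292,.085])); print(u,v,proj(c,s["position"]+s["ee_rot"]@TIP))
cv2.imwrite("pics/s11.png",cv2.resize(im[v-90:v+60,u-90:u+90],(720,600),interpolation=cv2.INTER_CUBIC)[...,::-1])
E
```

```text
t 87.4 p [628.7 279.1 255.4] F [-0.3  0.8 -0.7] w 0.235 ff 69.1 q [ 0.53  0.52  2.    3.84  0.87 -1.96]
[[0.181, 0.012, 0.983], [0.003, -1.0, 0.012], [0.984, 0.001, -0.181]]
tip from grasp [630.3 279.4 136.1] axis tilt 0.8
 ROW (1, [0, 0, 0, 0.0, -0.0, 0.1])
 ROW (1, [-32.1, -12.6, -2.4, 0, 0, 0])
  end [629. 279. 255.] [ 0.53  0.52  2.    3.84  0.87 -1.96] minmargin 0.65 maxstep 0.0
  end [620. 292. 224.] [ 0.57  0.59  2.    3.84  0.94 -1.92] minmargin 0.65 maxstep 0.07
189 229 [187.92611789 208.65964774]
```

View pics/s11.png

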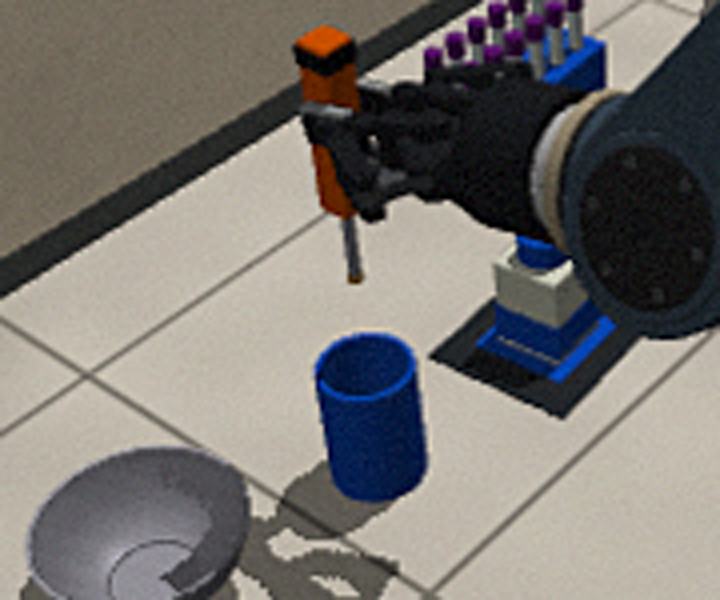

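The side crop shows the wand tip at (188,209) in the full image, as predicted, with the open cup below it at (190,230). Inserting.

Request:
drive_tool:
  commands: [-1,-1.5,-12.6,-8,0,0,0,-1,0,0,0,0,0,0,-1,-31,0,5.7,0,0,0,-1,-31,0,5.7,0,0,0,-1,-31,0,5.7,0,0,0,-1,-22,0,4,0,0,0,-1,0,0,0,0,0,0,-1,0,0,0,0,0,0,-1,0,0,0,0,0,0,-1,0,0,0,0,0,0]

```text
t: 88.7
position: [0.6204, 0.2918, 0.1393]
ee_rot: [[0.18, 0.012, 0.984], [0.003, -1.0, 0.012], [0.984, 0.0, -0.18]]
contact_force: [0.2, -0.5, -0.6]
width: 0.238
finger_force: 69.2
```

```bash
python3 - <<'E'
from seg import *
s=pose(); brass()
E
```

```text
t 88.7 p [620.4 291.8 139.3] F [ 0.2 -0.5 -0.6] w 0.238 ff 69.2 q [ 0.57  0.77  1.99  3.77  1.07 -1.79]
[[0.18, 0.012, 0.984], [0.003, -1.0, 0.012], [0.984, 0.0, -0.18]]
tip from grasp [622.2 292.2  20. ] axis tilt 0.9
```

Request:
drive_tool:
  commands: [-1,-8,0,1.5,0,0,0,-1,-4,0,0.7,0,0,0,-1,0,0,0,0,0,0,-1,0,0,0,0,0,0,0,0,0,0,0,0,0,0.5,0,0,0,0,0,0,0.5,0,0,0,0,0,0,0.5,0,0,0,0,0,0,0.5,0,0,0,0,0,0,0.5,0,0,0,0,0,0]

```text
t: 89.95
position: [0.6202, 0.2917, 0.1261]
ee_rot: [[0.181, 0.012, 0.983], [0.003, -1.0, 0.012], [0.984, 0.001, -0.181]]
contact_force: [-0.2, 0.6, 0.1]
width: 0.75
finger_force: 0.0
```

Request:
drive_tool:
  commands: [0.5,0,0,-10,0,0,0,0.5,0,0,-20,0,0,0,0.5,0,0,-30,0,0,0,0.5,0,0,-40,0,0,0,0.5,0,0,-30,0,0,0,0.5,40,0,0,0,0,0,0.5,40,0,0,0,0,0,0.5,0,0,0,0,0,0,0.5,0,0,0,0,0,0,0.5,0,0,0,0,0,0]

```text
t: 91.2
position: [0.5064, 0.2902, 0.227]
ee_rot: [[0.182, 0.012, 0.983], [0.004, -1.0, 0.012], [0.983, 0.002, -0.182]]
contact_force: [-0.2, -0.8, 0.5]
width: 0.754
finger_force: 0.0
```

```bash
python3 - <<'E'
from seg import *
pose()
for n in("side","top"):
  c=calibration(n); im=grab_frame(n); cv2.imwrite(f"pics/{n}12.png",im[...,::-1])
  for b in blobs(im,"orange",20): print(n,b[0],b[1],cv2.boxPoints(b[2]).round().tolist())
  print("vertical wand: front",proj(c,[.622,.292,.061]),"tail",proj(c,[.622,.292,.171]))
  m=cv2.inRange(cv2.cvtColor(im,cv2.COLOR_RGB2HSV),(105,100,20),(130,255,255)); k,l,st,ce=cv2.connectedComponentsWithStats(m); print([(st[i].tolist(),ce[i].round(1)) for i in range(1,k) if st[i,4]>150 and ce[i][0]<205])
  if n=="top": print(caps(im))
E
```

```text
t 91.2 p [506.4 290.2 227. ] F [-0.2 -0.8  0.5] w 0.754 ff 0.0 q [ 0.73  0.49  2.21  3.97  1.07 -1.9 ]
[[0.182, 0.012, 0.983], [0.004, -1.0, 0.012], [0.983, 0.002, -0.182]]
side [198.2 207.2] 66 [[193.0, 208.0], [199.0, 202.0], [204.0, 207.0], [198.0, 213.0]]
side [192.7 225.8] 153 [[188.0, 237.0], [191.0, 214.0], [198.0, 215.0], [195.0, 238.0]]
vertical wand: front [190.25236173 237.0934218 ] tail [184.75466984 200.88411405]
[([178, 222, 27, 43, 776], array([191. , 245.5]))]
top [159.7 195.5] 89 [[155.0, 191.0], [164.0, 191.0], [164.0, 200.0], [155.0, 200.0]]
vertical wand: front [165.50379938 190.77381783] tail [155.90065364 181.28646583]
[([152, 178, 30, 28, 297], array([168.2, 190.5]))]
{'yellow': [(array([622.,  36.]), np.int32(121), array([270.5, 190. ])), (array([595.,  42.]), np.int32(276), array([268.2, 200.9]))], 'blue': [(array([615., 133.]), np.int32(105), array([229.9, 192.2])), (array([588., 117.]), np.int32(183), array([236.4, 203.4]))], 'red': [(array([ 616., -137.]), np.int32(209), array([343.2, 193.2])), (array([ 639., -164.]), np.int32(117), array([354.6, 184. ]))]}
```

```bash
python3 - <<'E'
from seg import *
c=calibration("top"); im=grab_frame("top")
T=cast(c,(159.7,195.5),.165); o,d=ray(c,(159.7,195.5)); cs=calibration("side"); o2,d2=ray(cs,(198.2,207.2)); k=np.linalg.lstsq(np.c_[d,-d2],o2-o,rcond=None)[0]; P=(o+k[0]*d+o2+k[1]*d2)/2
print("tail",P,T,"max lean deg",np.degrees(np.arctan2(np.linalg.norm(P[:2]-[.622,.292])+.02,.15)))
u,v=proj(c,[.633,-.064,.088]); g=cv2.cvtColor(im,cv2.COLOR_RGB2GRAY); u0,v0=int(u)-12,int(v)-12; w=cv2.resize(g[v0:v0+25,u0:u0+25],None,fx=4,fy=4,interpolation=cv2.INTER_CUBIC)
for x in cv2.HoughCircles(w,cv2.HOUGH_GRADIENT,1,30,param1=100,param2=15,minRadius=10,maxRadius=36)[0]: print("white",np.round(1000*cast(c,(u0+x[0]/4-.4,v0+x[1]/4-.4),.088)[:2],1))
print(job_done())
E
```

```text
tail [0.59114891 0.28338516 0.16242538] [0.59113234 0.28316764 0.165     ] max lean deg 19.1304053577616
white [634.7 -62.5]
the job is handed in; nothing more can be done
None
```

The job is handed in, but the grader returned no verdict. My last camera check put all four bottles upright on their squares and the wand tip down in the cup, leaning 19° at most. The contact-force readings showed the wand pressing on the green pad, then the white, yellow, red and blue tags, then the pad again. Red was accidentally dropped from a few centimetres on the first placing, landed upright and was moved onto its square.

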